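# Hang the clay punches on the stepped rack

### The job

Pull the three clay punches out of the clay caddy and hang each by its handle in its own fork of the stepped wooden rack: the longest first, on the tallest fork, then the middle one on the middle fork, then the shortest on the lowest. Each must hang straight down with its shank well back in the slot and the handle resting on both prongs; lower them on, do not drop them, and do not shift the vase, the bowl or the jar.

Things in the scene. Friction and masses are not known exactly. Their poses are not given: they have to be found in the camera images.
- caddy: Fixed block of red-brown fired clay, 80 x 220 x 90 mm (its x, y, z), the holder of the punches. Origin: centre of its underside; z up. Three round wells of 25 mm diameter in a row along its y axis, at y = -70, 0 and +70 mm, 80 mm deep (well floor 10 mm above the table). One punch stands in each well, in any order.
- rack: Fixed pale wood rack. Origin: underside, z up. Base x -40 to 60, y +-120 mm, 12 mm thick. Posts (x -16 to 8 mm, 46 mm wide) at y = 80 (tall), 0 (mid), -80 mm (low), each topped by a fork: two level prongs (12 mm wide, 10 mm thick) pointing to the rack's +x, away from the robot. Slot between them 22 mm wide, from x = 8 (closed) to 46 mm (open mouth). Prong and post tops flush, nothing higher.
- punch_long: The long clay punch, 200 mm long, standing handle up in a caddy well: plain steel shank 14 mm in diameter and 150 mm long, under a cylindrical wooden handle 36 mm in diameter and 50 mm high with a brass band. About 0.11 kg. The punches differ only in shank length. Origin: centre of the shank's flat lower end; z towards the handle. The shank passes a fork's slot, the handle does not.
- collar_long (a point): On the axis of the long punch, at the flat underside of its handle (150 mm above its lower end, 50 mm below its top).
- punch_middle: The middle clay punch, 170 mm long, standing handle up in a caddy well: plain steel shank 14 mm in diameter and 120 mm long, under a cylindrical wooden handle 36 mm in diameter and 50 mm high with a brass band. About 0.11 kg. The punches differ only in shank length. Origin: centre of the shank's flat lower end; z towards the handle. The shank passes a fork's slot, the handle does not.
- collar_middle (a point): On the axis of the middle punch, at the flat underside of its handle (120 mm above its lower end, 50 mm below its top).
- punch_short: The short clay punch, 140 mm long, standing handle up in a caddy well: plain steel shank 14 mm in diameter and 90 mm long, under a cylindrical wooden handle 36 mm in diameter and 50 mm high with a brass band. About 0.11 kg. The punches differ only in shank length. Origin: centre of the shank's flat lower end; z towards the handle. The shank passes a fork's slot, the handle does not.
- collar_short (a point): On the axis of the short punch, at the flat underside of its handle (90 mm above its lower end, 50 mm below its top).
- fork_tall (a point): Point in the slot of the rack's tall fork, level with the prong tops: 185 mm above the table, 12 mm from the slot's closed end and 26 mm from its mouth; axes as the rack's (x towards the mouth). The collar of a punch that hangs properly lies here.
- fork_mid (a point): Point in the slot of the rack's mid fork, level with the prong tops: 155 mm above the table, 12 mm from the slot's closed end and 26 mm from its mouth; axes as the rack's (x towards the mouth). The collar of a punch that hangs properly lies here.
- fork_low (a point): Point in the slot of the rack's low fork, level with the prong tops: 125 mm above the table, 12 mm from the slot's closed end and 26 mm from its mouth; axes as the rack's (x towards the mouth). The collar of a punch that hangs properly lies here.
- vase: Bystander: solid unfired brown clay vase, 115 mm high, 72 mm wide. Origin: centre of its underside.
- bowl: Bystander: white bowl, 100 mm wide, 50 mm high. Origin: centre of its underside.
- jar: Bystander: amber glass jar with black lid, 68 mm wide, 90 mm high. Origin: centre of its underside.

How it is judged:
By the outcome, as a careful person would: the job done as asked, in the order asked, and still so for the second after the job is handed in, with the robot touching nothing.
It also fails if it takes over 72 s, if anything falls off the work surface, if the arm or the gripper's body presses on something with over 40 N, if the wrist force passes 120 N, or if a joint passes its speed limit or range.

### The arm

A 6-joint arm with a two-finger parallel gripper is mounted at the origin on the work surface. World frame = base frame: x ahead of the robot, y to its left, z up, the work surface at z = 0. Lengths are in m, angles in rad, forces in N, time in s.
With the tool pointing down it reaches from about 0.375 to 0.9 m from the base axis. Payload 3.1 kg.
Tool frame: the origin (TCP) lies midway between the tips of the shut fingers; the grasp point (between the pads) lies 19 mm behind it (manip.pinch_z is the distance from the TCP to the grasp point, in m); z points along the fingers, y is the line along which they close (so a half turn about z gives the same grasp; the last joint's range is limited). The gripper opens to 85 mm and grips with 20 to 120 N. Pads are 22 mm wide; open, the fingers measure 114 mm over their backs; the gripper's body (76 mm by 85 mm) begins 54 mm behind the grasp point. The pads swing forward as they close: fully open they stand 13 mm farther back than shut.
Start: joints at [0.959, 0.527, 1.433, -0, 1.181, -0.178], TCP at [0.263, 0.567, 0.231] pointing down, gripper open.
Joint ranges: [-3.08, 3.08], [-0.75, 2.2], [0.22, 2.44], [-1.43, 4.57], [0, 2.65], [-2.85, 2.85]. Speed limits (rad/s): [2.79, 2.79, 3.14, 3.14, 3.14, 3.14].

### API

Orientations are given as a unit quaternion [x, y, z, w].
In Python, from station import manip, viewer, ticket gives the robot as it stands.
- The arm moves only by the shell command python3 -m creep 'ROWS' [FORCE]. ROWS is JSON, a list of rows, each an object with "slide": the shift along the tool's x, y, z in cm, a list of three; "angular": the turn, a rotation vector about the tool's x, y, z in rad, a list of three; "claw": the opening, from -1 (shut) to 1 (fully open). A call has 1 to 10 rows; each row shifts and turns the commanded pose from where the row before left it, along the tool's axes as they then stand; what a row does not reach is not made up. A row lasts 1/12 s, in which the tool goes at most 41.7 mm and 7.16 degrees, less where a joint would pass 70% of its speed; a pose out of reach is approached as far as the arm can. A call with a gripper value outside its range is refused whole. The fingers move at their own pace and stop on an object; FORCE is the grip in N (left out, the last holds). Time passes only in rows, so rows that do not move let the fingers close. It gives the time, the measured TCP pose, the force, the opening and the grip force at its end, in the units of the state.
- manip.sense(): the state, without advancing time (a new reading comes with each control period).
- viewer.snapshot(name): name is "side" or "top" or "wrist"; returns the picture (384x512x3 uint8, blue, green, red); there is no depth.
- viewer.calibration(name): a dict with "fov_y" (degrees; the focal length in pixels is half the picture's height over the tangent of half this angle, whatever the lens; pixels are square), "cx", "cy" (the principal point, pixels), "k1" (the pictures are not rectified: a ray, as slopes to the right and down, at radius r is drawn at 1 + k1 r^2 times it, then the intrinsics apply), "T" (4x4, takes a point from camera to world coordinates); the wrist camera has in their place "tool_from_camera" (4x4, takes a point from camera to tool coordinates, whose origin is the TCP and whose axes are the flange's). Camera axes: x right, y up, looking along -z (the intrinsics and any distortion apply to the point x, -y, -z); pixel columns grow to the right and rows downward; lengths in m; the calibration is good to about 2 mm. A picture is of the moment at which its call begins: read the wrist's pose just before it. calibration takes no time and is no camera call.
- ticket.sign_off(): hands the job in; it is judged then, once.
The state is a dict: "t": time; "q": joint angles; "qd": joint speeds; "tau": joint torques, N m; "tcp_pos": TCP position; "tool_rot": TCP orientation; "force": force on the tool from outside, world axes, zero at the start; "ft_torque": the same for the moment, N m; "finger_gap": opening from 0.0 (shut) to 1.0 (fully open); "gripper_force": force on a finger pad.
Only numpy, scipy, OpenCV 4.12 (cv2) and the standard library are available. Lean on these libraries where they do the work, as an engineer would, in place of code of your own. Each camera call takes 0.05 s, during which the arm holds its last target. There are 200 camera calls.

## Working session

There is one attempt and no reset: what is moved stays moved. The work goes in short steps, Python scripts to look and compute and a shell command to move; the robot and the scene stay as the last step left them, time stands still between calls to the robot, and variables do not carry over. Pictures are saved under pics/ and viewed, at most 10 in all, crops included, and the job is handed in when it is done.

```bash
ls; mkdir -p pics; python3 - <<'E'
from station import manip, viewer
import cv2, numpy as np
np.set_printoptions(precision=4,suppress=True)
print(manip.sense()); print(manip.pinch_z)
for n in ("side","top","wrist"):
    print(n,viewer.calibration(n)); cv2.imwrite(f"pics/{n}0.png",viewer.snapshot(n))
E
```

```text
pics
{'t': 0.0, 'q': array([ 0.9585,  0.5284,  1.4339,  0.    ,  1.1814, -0.1785]), 'qd': array([-0.001 , -0.0004, -0.0006,  0.0001,  0.0015, -0.0007]), 'tau': array([ -0.0001, -44.2346, -17.8026,  -0.0004,   0.0085,  -0.    ]), 'tcp_pos': array([0.2623, 0.5665, 0.2303]), 'tool_rot': array([ 0.2152,  0.9766, -0.001 , -0.0004]), 'force': array([ 0.9213, -0.3367, -0.0267]), 'ft_torque': array([-0.0053,  0.0529, -0.0069]), 'gripper_force': 0.0, 'finger_gap': 0.9992600078524032}
0.0187
side {'fov_y': 42.92391411474235, 'cx': 257.77618010504216, 'cy': 185.20341584714004, 'k1': -0.11546492193869443, 'T': array([[ 0.9824,  0.1182, -0.1449,  0.3426],
       [-0.1865,  0.6781, -0.711 , -1.0955],
       [ 0.0142,  0.7254,  0.6881,  1.2536],
       [ 0.    ,  0.    ,  0.    ,  1.    ]])}
top {'fov_y': 57.83785341187861, 'cx': 254.96857121261982, 'cy': 190.54969632535108, 'k1': 0.02735082089919071, 'T': array([[ 0.0205,  0.9867, -0.1615,  0.3824],
       [-0.9997,  0.0184, -0.0148,  0.0219],
       [-0.0116,  0.1618,  0.9868,  1.3058],
       [ 0.    ,  0.    ,  0.    ,  1.    ]])}
wrist {'fov_y': 60.58276451615109, 'cx': 252.36890529061924, 'cy': 187.3921075443479, 'k1': -0.042221717767031645, 'tool_from_camera': array([[-0.0004,  0.9558,  0.2941,  0.0744],
       [ 1.    ,  0.0001,  0.0011,  0.0008],
       [ 0.001 ,  0.2941, -0.9558, -0.1416],
       [ 0.    ,  0.    ,  0.    ,  1.    ]])}
```

View pics/top0.png

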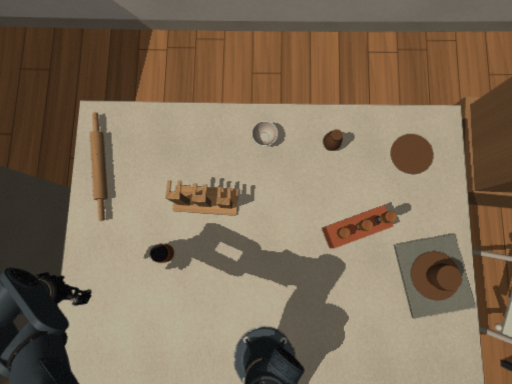

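View pics/side0.png

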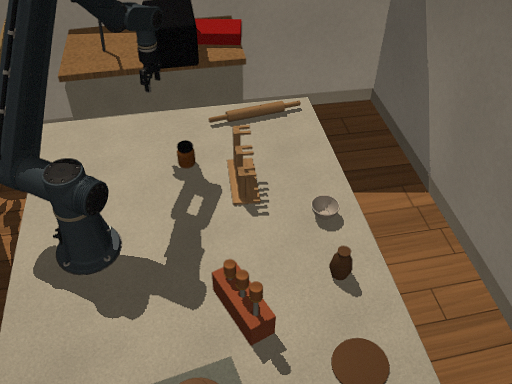

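Top: rack at about (205,197) px, prongs pointing up (+x). Caddy at (360,226), with handles near (344,232), (366,224) and (389,216). Jar (160,253), bowl (265,133), vase (333,139). Side: caddy handles at (230,268), (242,277) and (257,291), rack at (243,165). I'll zoom in on both.

```bash
cat > h.py <<'E'
from station import manip, viewer
import cv2, numpy as np
from scipy.spatial.transform import Rotation as R
np.set_printoptions(precision=4,suppress=True)
def cam(n,s=None):
    c=viewer.calibration(n)
    if n=="wrist":
        s=s or manip.sense(); T=np.eye(4); T[:3,:3]=R.from_quat(s["tool_rot"]).as_matrix(); T[:3,3]=s["tcp_pos"]
        T=T@c["tool_from_camera"]
    else: T=c["T"]
    f=192/np.tan(np.radians(c["fov_y"]/2))
    return T,f,c["cx"],c["cy"],c["k1"]
def proj(C,P):
    T,f,cx,cy,k=C; p=(np.atleast_2d(P)-T[:3,3])@T[:3,:3]
    s=np.c_[p[:,0],-p[:,1]]/-p[:,2:]; s=s*(1+k*(s**2).sum(1,keepdims=True)); return s*f+[cx,cy]
def ray(C,uv):
    T,f,cx,cy,k=C; d=(np.array(uv,float)-[cx,cy])/f; s=d.copy()
    for _ in range(20): s=d/(1+k*(s@s))
    v=T[:3,:3]@[s[0],-s[1],-1]; return T[:3,3],v/np.linalg.norm(v)
def tri(*cu):
    A=np.zeros((3,3));b=np.zeros(3);L=[ray(C,u) for C,u in cu]
    for o,v in L: M=np.eye(3)-np.outer(v,v);A+=M;b+=M@o
    p=np.linalg.solve(A,b); return p,max(np.linalg.norm((np.eye(3)-np.outer(v,v))@(p-o)) for o,v in L)
def onz(C,uv,z):
    o,v=ray(C,uv); return o+v*(z-o[2])/v[2]
E
python3 - <<'E'
import cv2,numpy as np
s=cv2.imread("pics/side0.png");t=cv2.imread("pics/top0.png")
def c(im,x,y,w,h,k): return cv2.resize(im[y:y+h,x:x+w],None,fx=k,fy=k,interpolation=cv2.INTER_CUBIC)
a=np.vstack([np.hstack([c(s,205,250,80,60,5),c(s,220,115,80,60,5)[:, :400]]),np.hstack([c(t,320,195,80,60,5),c(t,162,170,80,60,5)])])
cv2.imwrite("pics/m1.png",a)
E
```

```text
(no output)
```

View pics/m1.png

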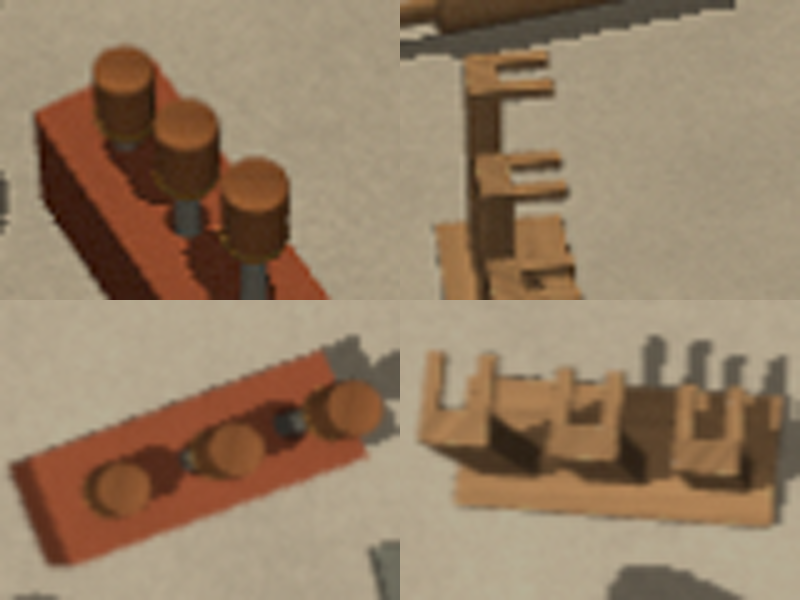

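Order along the caddy: short is nearest the robot and leftmost, then middle, then long (outermost). The rack's tall fork is the left one (+y). Next I fit poses from both views.

```bash
cat > fit0.py <<'E'
from h import *
from scipy.optimize import least_squares
S,T=cam("side"),cam("top")
def px(m,o,c): return (np.array(m,float)-o+.5)/5-.5+c
for n,t,s in (("short",(122,489),(124,66)),("middle",(236,449),(187,122)),("long",(353,408),(255,184))):
    print(n,*tri((T,px(t,(0,300),(320,195))),(S,px(s,(0,0),(205,250)))))
k=[(46,97,185),(46,63,185),(-16,103,185),(-16,57,185),(46,17,155),(46,-17,155),(-16,23,155),(-16,-23,155),(46,-63,125),(46,-97,125),(-16,-57,125),(-16,-103,125),(-40,120,12),(-40,-120,12)]
k=np.array(k)/1e3
ut=px([(436,353),(488,355),(418,440),(488,446),(567,370),(614,374),(550,456),(614,461),(690,388),(737,390),(673,470),(740,475),(456,505),(775,525)],(400,300),(162,170))
us=px([(550,60),(554,87),(463,62),(468,95),(560,161),(567,190),(475,155),(482,193)],(400,0),(220,115))
def W(p,X): return X@R.from_euler('z',p[3]).as_matrix().T+p[:3]
def r(p): return np.r_[(proj(T,W(p,k))-ut).ravel(),(proj(S,W(p,k[:8]))-us).ravel()]
f=least_squares(r,[.45,.15,0,0],loss='soft_l1'); print("rack xyz yaw",f.x); print(r(f.x).reshape(-1,2).round(1).tolist())
for n,q in (("tall",(20,80,185)),("mid",(20,0,155)),("low",(20,-80,125))): print(n,W(f.x,np.array(q)/1e3))
for n,u,z in (("vase",(333,139),.1),("bowl",(265,133),.03),("jar",(160,253),.09)): print(n,onz(T,u,z))
E
python3 fit0.py
```

```text
short [ 0.4371 -0.2557  0.1526] 0.00038467072861958355
middle [ 0.4625 -0.3215  0.1825] 0.0005934957018275192
long [ 0.4875 -0.3863  0.2105] 0.0008133314047686256
rack xyz yaw [ 0.5453  0.2278 -0.0006 -0.051 ]
[[0.2, -0.3], [0.1, 0.0], [-0.1, 0.8], [-0.1, 0.6], [-0.1, -0.4], [0.5, -0.5], [-0.4, 0.5], [0.5, 0.5], [-0.1, -0.8], [0.3, -0.5], [-0.0, 0.5], [-0.1, 0.4], [-0.6, 0.3], [-0.5, 0.7], [-0.2, -0.4], [0.2, -0.2], [0.2, -0.6], [0.4, 0.4], [0.6, -0.5], [0.4, -0.3], [0.1, 0.9], [0.1, 1.5]]
tall [0.5694 0.3066 0.1844]
mid [0.5653 0.2267 0.1544]
low [0.5612 0.1468 0.1244]
vase [ 0.7723 -0.236   0.1   ]
bowl [0.8147 0.0073 0.03  ]
jar [0.3574 0.3628 0.09  ]
```

```bash
cat > go.py <<'E'
import sys
from h import *
def go(x,y,z,yaw,s=None):
    """turn (tool rotvec, rad) to bring tool down with closing axis at yaw deg, then slide (cm) in the turned axes"""
    s=s or manip.sense(); a=np.radians(yaw); Y=np.array([np.cos(a),np.sin(a),0]);Z=np.array([0,0,-1.]);M=np.c_[np.cross(Y,Z),Y,Z]
    M0=R.from_quat(s["tool_rot"]).as_matrix(); d=np.array([x,y,z])-s["tcp_pos"]
    print("turn",R.from_matrix(M0.T@M).as_rotvec(),"slide after",M.T@d*100,"slide before",M0.T@d*100)
if __name__=="__main__": go(*map(float,sys.argv[1:]))
E
python3 go.py .5 .1 .335 21.1
python3 -m creep '[{"slide":[0,0,-1.5],"angular":[0,0,0.11],"claw":1},{"slide":[0,0,-1.5],"angular":[0,0,0.11],"claw":1},{"slide":[0,0,-1.5],"angular":[0,0,0.11],"claw":1},{"slide":[0,0,-1.5],"angular":[0,0,0.11],"claw":1},{"slide":[0,0,-1.5],"angular":[0,0,0.11],"claw":1},{"slide":[0,0,-1.5],"angular":[0,0,0.11],"claw":1},{"slide":[0,0,-1.5],"angular":[0,0,0.108],"claw":1}]'
python3 go.py .5 .1 .335 21.1
```

```text
turn [-0.0017  0.0003  0.7687] slide after [-52.0924   5.3711 -10.4462] slide before [-41.1762 -32.3701 -10.406 ]
t: 0.73
tcp_pos: [0.2624, 0.5668, 0.3366]
tool_rot: [0.568, 0.823, -0.001, -0.0]
force: [0.1, -0.2, -0.2]
finger_gap: 1.002
gripper_force: 0.0
turn [-0.0009  0.0006 -0.0047] slide after [-52.1044   5.357    0.1595] slide before [-52.0786   5.6013   0.1839]
```

```bash

python3 -m creep '[{"slide":[-3.5,0.37,0],"angular":[0,0,0],"claw":1},{"slide":[-3.5,0.37,0],"angular":[0,0,0],"claw":1},{"slide":[-3.5,0.37,0],"angular":[0,0,0],"claw":1},{"slide":[-3.5,0.37,0],"angular":[0,0,0],"claw":1},{"slide":[-3.5,0.37,0],"angular":[0,0,0],"claw":1},{"slide":[-3.5,0.37,0],"angular":[0,0,0],"claw":1},{"slide":[-3.5,0.37,0],"angular":[0,0,0],"claw":1},{"slide":[-3.5,0.37,0],"angular":[0,0,0],"claw":1}]'
python3 -c "
from h import *
import pickle
s=manip.sense();pickle.dump(s,open('w1.pkl','wb'));cv2.imwrite('pics/w1.png',viewer.snapshot('wrist'))"
python3 -m creep '[{"slide":[-3.5,0.37,0],"angular":[0,0,0],"claw":1},{"slide":[-3.5,0.37,0],"angular":[0,0,0],"claw":1},{"slide":[-3.5,0.37,0],"angular":[0,0,0],"claw":1},{"slide":[-3.5,0.37,0],"angular":[0,0,0],"claw":1},{"slide":[-3.5,0.37,0],"angular":[0,0,0],"claw":1},{"slide":[-3.5,0.37,0],"angular":[0,0,0],"claw":1},{"slide":[-3.5,0.37,0],"angular":[0,0,0],"claw":1}]'
python3 -m creep '[{"slide":[-3.2,-1.5,0],"angular":[0,0,0],"claw":1},{"slide":[-3.2,-1.5,0],"angular":[0,0,0],"claw":1},{"slide":[-3.2,-1.5,0],"angular":[0,0,0],"claw":1},{"slide":[-3.2,-1.5,0],"angular":[0,0,0],"claw":1},{"slide":[-3.2,-1.5,0],"angular":[0,0,0],"claw":1},{"slide":[-3.2,-1.5,0],"angular":[0,0,0],"claw":1},{"slide":[-3.2,-1.5,0],"angular":[0,0,0],"claw":1},{"slide":[-3.2,-1.5,0],"angular":[0,0,0],"claw":1},{"slide":[-3.2,-1.5,0],"angular":[0,0,0],"claw":1},{"slide":[-3.2,-1.5,0],"angular":[0,0,0],"claw":1}]'
python3 -m creep '[{"slide":[-3.0,-2.0,0],"angular":[0,0,0],"claw":1},{"slide":[-3.0,-2.0,0],"angular":[0,0,0],"claw":1},{"slide":[0,0,0],"angular":[0,0,0],"claw":1},{"slide":[0,0,0],"angular":[0,0,0],"claw":1}]'
python3 -c "
from h import *
import pickle
s=manip.sense();pickle.dump(s,open('w2.pkl','wb'));cv2.imwrite('pics/w2.png',viewer.snapshot('wrist'))
cv2.imwrite('pics/m2.png',cv2.resize(np.hstack([cv2.imread('pics/w1.png'),cv2.imread('pics/w2.png')]),None,fx=.78,fy=.78,interpolation=cv2.INTER_AREA))"
python3 go.py .4875 -.3863 .335 21.1
```

```text
t: 1.4
tcp_pos: [0.3914, 0.315, 0.3361]
tool_rot: [0.565, 0.825, -0.0, -0.0]
force: [0.9, -0.6, -0.7]
finger_gap: 1.001
gripper_force: 0.0
t: 2.03
tcp_pos: [0.5041, 0.0961, 0.3362]
tool_rot: [0.565, 0.825, -0.0, -0.0]
force: [0.5, 0.1, 0.1]
finger_gap: 0.998
gripper_force: 0.0
t: 2.87
tcp_pos: [0.4788, -0.2565, 0.3361]
tool_rot: [0.565, 0.825, 0.0, -0.0]
force: [1.1, -0.3, -0.2]
finger_gap: 0.997
gripper_force: 0.0
t: 3.2
tcp_pos: [0.463, -0.327, 0.3356]
tool_rot: [0.567, 0.824, 0.0, -0.001]
force: [0.0, 0.4, -0.3]
finger_gap: 1.003
gripper_force: 0.0
turn [-0.0001 -0.0019 -0.0009] slide after [-6.546   0.0725  0.0674] slide before [-6.546   0.0783  0.055 ]
```

View pics/m2.png

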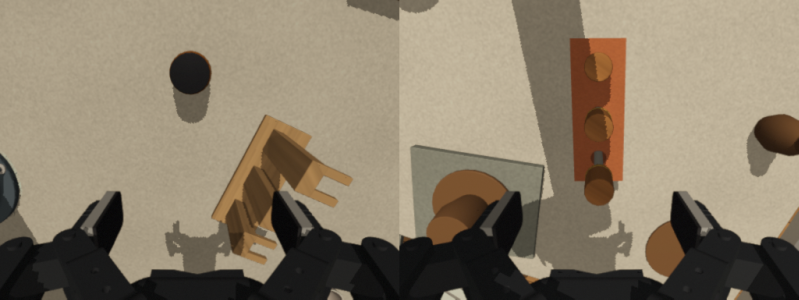

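w1 shows the rack at (290,190) and the jar at (190,73), in montage px. w2 shows the three handles in one column at x≈598, rows 67, 125 and 190, lined up with the tool. I'll overlay my current estimates to check them.

```bash
cat > ov.py <<'E'
from h import *
import pickle
def circ(C,c,r=.018):
    a=np.linspace(0,2*np.pi,40); return proj(C,np.c_[c[0]+r*np.cos(a),c[1]+r*np.sin(a),np.full(40,c[2])])
P=dict(short=(.4371,-.2557,.15),middle=(.4625,-.3215,.18),long=(.4875,-.3863,.21))
rk=np.array([.5453,.2278,0,-.051])
def rackpts(p):
    out=[]
    for y,z in((80,185),(0,155),(-80,125)):
        q=np.array([(-16,-23),(46,-23),(46,-11),(8,-11),(8,11),(46,11),(46,23),(-16,23)])/1e3
        q=np.c_[q[:,0],q[:,1]+y/1e3,np.full(8,z/1e3)]; out.append(q@R.from_euler('z',p[3]).as_matrix().T+np.r_[p[:2],0])
    return out
def draw(im,polys,k,x0,y0,w,h,col=(255,255,0)):
    a=cv2.resize(im[y0:y0+h,x0:x0+w],None,fx=k,fy=k,interpolation=cv2.INTER_CUBIC)
    for p in polys: cv2.polylines(a,[np.round(((p+.5-[x0,y0])*k-.5)).astype(int)],True,col,1)
    return a
if __name__=="__main__":
    w1,w2=[pickle.load(open(f,'rb')) for f in('w1.pkl','w2.pkl')]
    C1,C2=cam("wrist",w1),cam("wrist",w2)
    a=draw(cv2.imread('pics/w2.png'),[circ(C2,c) for c in P.values()],2.9,200,60,130,205)
    b=draw(cv2.imread('pics/w1.png'),[proj(C1,q) for q in rackpts(rk)],2.4,270,140,170,205)
    h=590; b=cv2.copyMakeBorder(b,0,max(0,a.shape[0]-b.shape[0]),0,0,0); cv2.imwrite('pics/m3.png',np.hstack([a,b[:a.shape[0]]]))
E
python3 ov.py
```

```text
(no output)
```

View pics/m3.png

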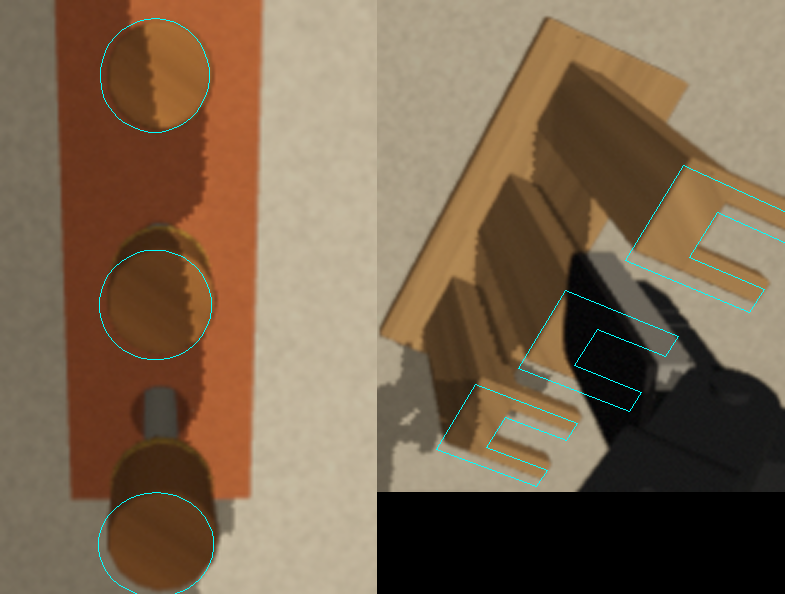

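Wrist view agrees with the two-view estimates to about 2 mm, and the heights match. w1 was taken while moving, so it's less reliable. Now I grasp the long punch.

```bash

python3 -m creep '[{"slide":[-3.2,0.05,0],"angular":[0,0,0],"claw":1},{"slide":[-3.2,0.05,0],"angular":[0,0,0],"claw":1},{"slide":[0,0,2],"angular":[0,0,0],"claw":1},{"slide":[0,0,3],"angular":[0,0,0],"claw":1},{"slide":[0,0,3],"angular":[0,0,0],"claw":1},{"slide":[0,0,3],"angular":[0,0,0],"claw":1},{"slide":[0,0,2.5],"angular":[0,0,0],"claw":1},{"slide":[0,0,2],"angular":[0,0,0],"claw":1},{"slide":[0,0,1],"angular":[0,0,0],"claw":1},{"slide":[0,0,0],"angular":[0,0,0],"claw":1}]' 40
python3 go.py .488 -.3848 .170 21.1
python3 -m creep '[{"slide":[0,0,0],"angular":[0,0,0],"claw":-1},{"slide":[0,0,0],"angular":[0,0,0],"claw":-1},{"slide":[0,0,0],"angular":[0,0,0],"claw":-1},{"slide":[0,0,0],"angular":[0,0,0],"claw":-1},{"slide":[0,0,0],"angular":[0,0,0],"claw":-1},{"slide":[0,0,0],"angular":[0,0,0],"claw":-1},{"slide":[0,0,0],"angular":[0,0,0],"claw":-1},{"slide":[0,0,0],"angular":[0,0,0],"claw":-1}]' 40
```

```text
t: 4.08
tcp_pos: [0.487, -0.3819, 0.1688]
tool_rot: [0.565, 0.825, 0.001, -0.003]
force: [-0.7, 0.1, 0.5]
finger_gap: 1.003
gripper_force: 0.0
turn [-0.0019 -0.0058  0.0025] slide after [-0.3051 -0.0131 -0.1164] slide before [-0.3043 -0.014  -0.1182]
t: 4.75
tcp_pos: [0.4884, -0.3857, 0.173]
tool_rot: [0.565, 0.825, -0.0, 0.002]
force: [-0.9, 0.4, 5.9]
finger_gap: 0.408
gripper_force: 40.0
```

```bash

python3 -m creep '[{"slide":[0,0,-1],"angular":[0,0,0],"claw":-1},{"slide":[0,0,-2],"angular":[0,0,0],"claw":-1},{"slide":[0,0,-3.5],"angular":[0,0,0],"claw":-1},{"slide":[0,0,-3.5],"angular":[0,0,0],"claw":-1},{"slide":[0,0,-3.5],"angular":[0,0,0],"claw":-1},{"slide":[0,0,-3.5],"angular":[0,0,0],"claw":-1},{"slide":[0,0,-3],"angular":[0,0,0],"claw":-1},{"slide":[0,0,-2],"angular":[0,0,0],"claw":-1},{"slide":[0,0,-1],"angular":[0,0,0],"claw":-1}]'
python3 -m creep '[{"slide":[1.5,0.8,0],"angular":[0,0,0],"claw":-1},{"slide":[3.4,1.8,0],"angular":[0,0,0],"claw":-1},{"slide":[3.4,1.8,0],"angular":[0,0,0],"claw":-1},{"slide":[3.4,1.8,0],"angular":[0,0,0],"claw":-1},{"slide":[3.4,1.8,0],"angular":[0,0,0],"claw":-1},{"slide":[3.4,1.8,0],"angular":[0,0,0],"claw":-1},{"slide":[3.4,1.8,0],"angular":[0,0,0],"claw":-1},{"slide":[3.4,1.8,0],"angular":[0,0,0],"claw":-1},{"slide":[3.4,1.8,0],"angular":[0,0,0],"claw":-1},{"slide":[3.4,1.8,0],"angular":[0,0,0],"claw":-1}]'
python3 -m creep '[{"slide":[3.4,1.8,0],"angular":[0,0,0],"claw":-1},{"slide":[3.4,1.8,0],"angular":[0,0,0],"claw":-1},{"slide":[3.4,1.8,0],"angular":[0,0,0],"claw":-1},{"slide":[3.4,1.8,0],"angular":[0,0,0],"claw":-1},{"slide":[3.4,1.8,0],"angular":[0,0,0.08],"claw":-1},{"slide":[2,1,0],"angular":[0,0,0.08],"claw":-1},{"slide":[0,0,0],"angular":[0,0,0.08],"claw":-1},{"slide":[0,0,0],"angular":[0,0,0.08],"claw":-1},{"slide":[0,0,0],"angular":[0,0,0.08],"claw":-1},{"slide":[0,0,0],"angular":[0,0,0.02],"claw":-1}]'
python3 go.py .566 .225 .40 -2.9
```

```text
t: 5.5
tcp_pos: [0.4881, -0.3854, 0.4056]
tool_rot: [0.565, 0.825, -0.001, 0.003]
force: [-0.2, -0.2, -1.1]
finger_gap: 0.412
gripper_force: 40.2
t: 6.33
tcp_pos: [0.5286, -0.0211, 0.3992]
tool_rot: [0.565, 0.825, -0.001, -0.002]
force: [0.5, 0.2, -1.1]
finger_gap: 0.412
gripper_force: 40.2
t: 7.17
tcp_pos: [0.555, 0.1898, 0.399]
tool_rot: [0.725, 0.688, -0.002, -0.002]
force: [-0.6, -0.2, -0.9]
finger_gap: 0.408
gripper_force: 40.2
turn [-0.0052  0.0007 -0.0014] slide after [ 3.5723  0.9185 -0.1049] slide before [ 3.5734  0.9131 -0.1122]
```

```bash

python3 -m creep '[{"slide":[0,0.9,0],"angular":[0,0,0],"claw":-1},{"slide":[0,0,0],"angular":[0,0,0],"claw":-1},{"slide":[0,0,0],"angular":[0,0,0],"claw":-1},{"slide":[0,0,0],"angular":[0,0,0],"claw":-1}]'
python3 - <<'E'
from ov import *
s=manip.sense();pickle.dump(s,open('w3.pkl','wb'));im=viewer.snapshot('wrist');cv2.imwrite('pics/w3.png',im)
C=cam("wrist",s); print(s["tcp_pos"],s["tool_rot"])
cv2.imwrite('pics/m4.png',draw(im,[proj(C,q) for q in rackpts(rk)],1.55,0,0,512,384))
E
```

```text
t: 7.5
tcp_pos: [0.5659, 0.1883, 0.4009]
tool_rot: [0.725, 0.689, -0.0, -0.0]
force: [-0.5, 0.9, -0.2]
finger_gap: 0.407
gripper_force: 40.2
[0.5659 0.1883 0.4009] [ 0.7248  0.689  -0.0004 -0.0003]
```

View pics/m4.png

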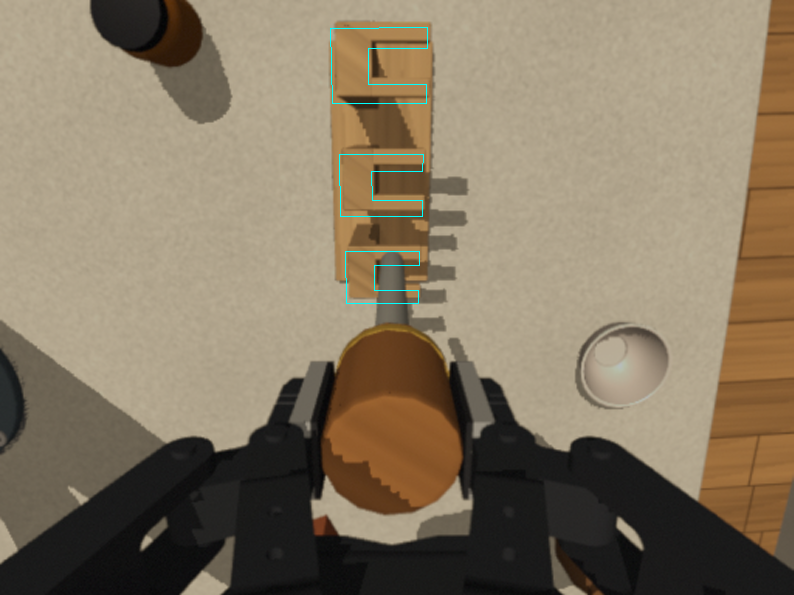

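Held punch: shank tip at about (391,253)/1.55, handle centred between the pads at x≈392. The rack sits about 2–4 px above and right of the overlay. I'll zoom in to refine it.

```bash
python3 -c "
import cv2,numpy as np
im=cv2.imread('pics/w3.png')
c=lambda x,y,w,h:cv2.resize(im[y:y+h,x:x+w],None,fx=4.5,fy=4.5,interpolation=cv2.INTER_CUBIC)
cv2.imwrite('pics/m5.png',np.hstack([c(205,8,80,130),c(205,130,95,130)]))"
```

```text
(no output)
```

View pics/m5.png

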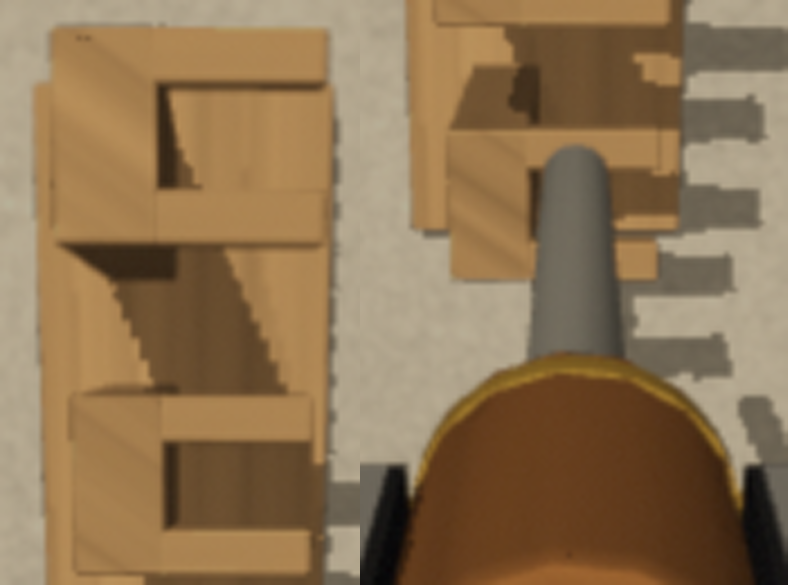

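```bash
cat > fit3.py <<'E'
from ov import *
from scipy.optimize import least_squares
s=pickle.load(open('w3.pkl','rb')); C=cam("wrist",s)
px=lambda m,o,c:(np.array(m,float)-o+.5)/4.5-.5+c
A=[(51,30,-16,103,185),(327,28,46,103,185),(327,81,46,91,185),(156,83,8,91,185),(156,188,8,69,185),(322,189,46,69,185),(322,243,46,57,185),(53,243,-16,57,185),
(71,395,-16,23,155),(311,396,46,23,155),(311,441,46,11,155),(163,441,8,11,155),(164,530,8,-11,155),(309,530,46,-11,155),(309,573,46,-23,155),(74,573,-16,-23,155)]
B=[(449,129,-16,-57,125),(659,129,46,-57,125),(452,279,-16,-103,125),(657,279,46,-103,125)]
A,B=np.array(A,float),np.array(B,float)
uv=np.r_[px(A[:,:2],(0,0),(205,8)),px(B[:,:2],(360,0),(205,130))]; K=np.r_[A[:,2:],B[:,2:]]/1e3
W=lambda p,X:X@R.from_euler('z',p[3]).as_matrix().T+p[:3]
r=lambda p:(proj(C,W(p,K))-uv).ravel()
f=least_squares(r,[.5453,.2278,0,-.051]);print("free",f.x,np.abs(f.fun).max())
g=least_squares(lambda p:r([p[0],p[1],0,p[2]]),[.5453,.2278,-.051]);print("z=0",g.x,np.abs(g.fun).max())
p=[g.x[0],g.x[1],0,g.x[2]]
for n,q in (("tall",(20,80,185)),("mid",(20,0,155)),("low",(20,-80,125))): print(n,W(p,np.array(q)/1e3))
# held punch: rim points in tool frame; tip at tool z .163, collar at .013
M=R.from_quat(s["tool_rot"]).as_matrix()
for n,m,z,rad in(("tip",(576.5,146),.163,.007),("collar",(575,353),.013,.018)):
    o,v=ray(C,px(m,(360,0),(205,130))); o=M.T@(o-s["tcp_pos"]);v=M.T@v; q=o+v*(z-o[2])/v[2]; print(n,"axis in tool xy mm",(q-[rad,0,0])*1e3)
E
python3 fit3.py
```

```text
free [ 0.5474  0.2321 -0.0033 -0.0517] 0.842622496220006
z=0 [ 0.5474  0.232  -0.0517] 1.4214395203521875
tall [0.5715 0.3109 0.185 ]
mid [0.5674 0.231  0.155 ]
low [0.5632 0.1511 0.125 ]
tip axis in tool xy mm [ -0.361    1.1188 163.    ]
collar axis in tool xy mm [-1.0064  0.8946 13.    ]
```

```bash

python3 go.py .5703 .3105 .368 -2.96
python3 -m creep '[{"slide":[2,0,0],"angular":[0,0,0],"claw":-1},{"slide":[3.5,-0.1,0],"angular":[0,0,0],"claw":-1},{"slide":[3.5,-0.1,0],"angular":[0,0,0],"claw":-1},{"slide":[2.2,0,0],"angular":[0,0,0],"claw":-1},{"slide":[1,0,0.5],"angular":[0,0,0],"claw":-1},{"slide":[0,0,1.5],"angular":[0,0,0],"claw":-1},{"slide":[0,0,1.3],"angular":[0,0,0],"claw":-1},{"slide":[0,0,0],"angular":[0,0,0],"claw":-1},{"slide":[0,0,0],"angular":[0,0,0],"claw":-1},{"slide":[0,0,0],"angular":[0,0,0],"claw":-1}]'
cat > look.py <<'E'
import sys
from ov import *
n=sys.argv[1]; s=manip.sense();pickle.dump(s,open(n+'.pkl','wb'))
for c in ("wrist","top","side"): cv2.imwrite(f'pics/{n}_{c}.png',viewer.snapshot(c))
E
python3 look.py a; python3 go.py .5703 .3105 .368 -2.96
python3 -c "
import cv2,numpy as np
w,t,s=[cv2.imread(f'pics/a_{c}.png') for c in('wrist','top','side')]
c=lambda im,x,y,w,h,k:cv2.resize(im[y:y+h,x:x+w],None,fx=k,fy=k,interpolation=cv2.INTER_CUBIC)
a=c(w,190,60,125,150,4); b=np.vstack([c(t,160,160,50,50,6),c(s,225,110,50,50,6)])
cv2.imwrite('pics/m6.png',np.hstack([a,b]))"
```

```text
turn [-0.0007  0.0001  0.0009] slide after [12.2274 -0.1853  3.3034] slide before [12.2277 -0.1725  3.3029]
t: 8.38
tcp_pos: [0.5706, 0.3098, 0.3689]
tool_rot: [0.725, 0.689, 0.0, 0.0]
force: [-0.5, -0.3, -0.9]
finger_gap: 0.413
gripper_force: 40.2
turn [ 0.0021 -0.0007  0.0001] slide after [ 0.0355 -0.0467  0.1535] slide before [ 0.0354 -0.0471  0.1535]
```

View pics/m6.png

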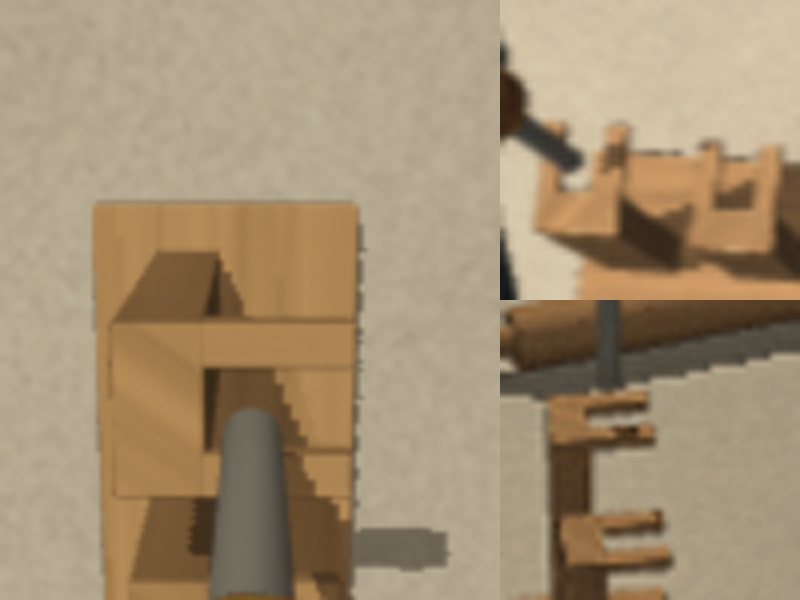

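```bash
cat > rel.py <<'E'
from ov import *
s=pickle.load(open('a.pkl','rb')); C=cam("wrist",s)
px=lambda m:(np.array(m,float)+.5)/4-.5+[190,60]
M=R.from_quat(s["tool_rot"]).as_matrix()
L=lambda m,z:(M.T@(onz(C,px(m),z)-s["tcp_pos"]))*1e3
for n,m in dict(cl=(204,368),cr=(204,451),tl=(354,368),tr=(352,450),ol=(354,319),orr=(352,496),bl=(112,322),br=(114,496)).items(): print(n,L(m,.185))
print("tip axis",L((252,407),s["tcp_pos"][2]-.163)-[7,0,0])
for n,m in dict(tl=(223,440),tr=(281,440)).items(): pass
E
python3 rel.py
```

```text
cl [ 12.6085 -11.0131 183.9364]
cr [ -8.8847 -11.2438 183.9341]
tl [ 12.5989  26.619  183.9686]
tr [ -8.6355  26.5794 183.9664]
ol [ 24.9293  26.3491 183.9695]
orr [-20.8962  26.8502 183.9654]
bl [ 24.2188 -33.7507 183.9181]
br [-20.866  -34.6291 183.9129]
tip axis [  0.2979   1.0241 163.0017]
```

The tip is 1.6 mm off the slot centre along tool x, and its depth in the slot is right. I correct that and lower.

```bash

python3 -m creep '[{"slide":[0.15,0,0],"angular":[0,0,0],"claw":-1},{"slide":[0,0,1],"angular":[0,0,0],"claw":-1},{"slide":[0,0,1],"angular":[0,0,0],"claw":-1},{"slide":[0,0,1],"angular":[0,0,0],"claw":-1},{"slide":[0,0,1],"angular":[0,0,0],"claw":-1}]'
python3 -m creep '[{"slide":[0,0,2],"angular":[0,0,0],"claw":-1},{"slide":[0,0,2.5],"angular":[0,0,0],"claw":-1},{"slide":[0,0,2.5],"angular":[0,0,0],"claw":-1},{"slide":[0,0,2.5],"angular":[0,0,0],"claw":-1},{"slide":[0,0,1.5],"angular":[0,0,0],"claw":-1},{"slide":[0,0,0.8],"angular":[0,0,0],"claw":-1},{"slide":[0,0,0.4],"angular":[0,0,0],"claw":-1},{"slide":[0,0,0],"angular":[0,0,0],"claw":-1},{"slide":[0,0,0],"angular":[0,0,0],"claw":-1}]'
python3 go.py .5703 .312 .198 -2.96
```

```text
t: 8.95
tcp_pos: [0.5697, 0.3117, 0.3265]
tool_rot: [0.725, 0.689, -0.001, -0.0]
force: [-0.1, -0.3, -0.8]
finger_gap: 0.41
gripper_force: 40.2
t: 9.7
tcp_pos: [0.5708, 0.3121, 0.2069]
tool_rot: [0.725, 0.689, 0.001, 0.0]
force: [0.0, -0.3, -0.4]
finger_gap: 0.408
gripper_force: 40.2
turn [ 0.0014 -0.0005  0.0007] slide after [-0.016  -0.0502  0.8949] slide before [-0.0164 -0.0514  0.8948]
```

```bash

python3 -m creep '[{"slide":[0,0,0.3],"angular":[0,0,0],"claw":-1},{"slide":[0,0,0.2],"angular":[0,0,0],"claw":-1},{"slide":[0,0,0],"angular":[0,0,0],"claw":-1},{"slide":[0,0,0],"angular":[0,0,0],"claw":-1}]'
python3 -m creep '[{"slide":[0,0,0.15],"angular":[0,0,0],"claw":-1},{"slide":[0,0,0],"angular":[0,0,0],"claw":-1},{"slide":[0,0,0],"angular":[0,0,0],"claw":-1}]'
python3 -m creep '[{"slide":[0,0,0.1],"angular":[0,0,0],"claw":-1},{"slide":[0,0,0],"angular":[0,0,0],"claw":-1},{"slide":[0,0,0],"angular":[0,0,0],"claw":-1}]'
```

```text
t: 10.03
tcp_pos: [0.5703, 0.3119, 0.2017]
tool_rot: [0.725, 0.689, 0.0, 0.0]
force: [0.2, 0.3, 0.8]
finger_gap: 0.41
gripper_force: 40.2
t: 10.28
tcp_pos: [0.5702, 0.3119, 0.1998]
tool_rot: [0.725, 0.689, -0.0, -0.0]
force: [-0.5, 0.5, -0.8]
finger_gap: 0.412
gripper_force: 40.2
t: 10.53
tcp_pos: [0.5702, 0.3119, 0.1987]
tool_rot: [0.725, 0.689, -0.0, -0.0]
force: [-0.0, -0.2, -1.2]
finger_gap: 0.41
gripper_force: 40.2
```

```bash

for i in 1 2; do :; done
python3 -m creep '[{"slide":[0,0,0.1],"angular":[0,0,0],"claw":-1},{"slide":[0,0,0],"angular":[0,0,0],"claw":-1},{"slide":[0,0,0],"angular":[0,0,0],"claw":-1}]'
python3 -m creep '[{"slide":[0,0,0.1],"angular":[0,0,0],"claw":-1},{"slide":[0,0,0],"angular":[0,0,0],"claw":-1},{"slide":[0,0,0],"angular":[0,0,0],"claw":-1}]'
python3 -m creep '[{"slide":[0,0,0.1],"angular":[0,0,0],"claw":-1},{"slide":[0,0,0],"angular":[0,0,0],"claw":-1},{"slide":[0,0,0],"angular":[0,0,0],"claw":-1}]'
python3 look.py b
```

```text
t: 10.78
tcp_pos: [0.5704, 0.312, 0.1981]
tool_rot: [0.725, 0.689, 0.0, 0.0]
force: [-0.3, 0.3, 1.8]
finger_gap: 0.408
gripper_force: 40.3
t: 11.03
tcp_pos: [0.5704, 0.312, 0.1981]
tool_rot: [0.725, 0.689, 0.0, 0.0]
force: [-1.1, 0.2, 4.3]
finger_gap: 0.407
gripper_force: 40.8
t: 11.28
tcp_pos: [0.5704, 0.312, 0.198]
tool_rot: [0.725, 0.689, 0.001, 0.0]
force: [-2.0, -0.8, 8.9]
finger_gap: 0.405
gripper_force: 41.2
```

Seated: contact at TCP z=0.198, as predicted. Release gently, rise and check.

```bash

python3 -m creep '[{"slide":[0,0,-0.25],"angular":[0,0,0],"claw":-1},{"slide":[0,0,0],"angular":[0,0,0],"claw":-0.1},{"slide":[0,0,0],"angular":[0,0,0],"claw":0.1},{"slide":[0,0,0],"angular":[0,0,0],"claw":0.3},{"slide":[0,0,0],"angular":[0,0,0],"claw":0.6},{"slide":[0,0,0],"angular":[0,0,0],"claw":0.6},{"slide":[0,0,0],"angular":[0,0,0],"claw":0.6},{"slide":[0,0,-1],"angular":[0,0,0],"claw":0.6},{"slide":[0,0,-2],"angular":[0,0,0],"claw":0.6}]'
python3 -m creep '[{"slide":[0,0,-3],"angular":[0,0,0],"claw":0.6},{"slide":[0,0,-3],"angular":[0,0,0],"claw":0.6},{"slide":[0,0,-3],"angular":[0,0,0],"claw":1},{"slide":[-2,0,-2],"angular":[0,0,0],"claw":1},{"slide":[-3,0,0],"angular":[0,0,0],"claw":1},{"slide":[-3,0,0],"angular":[0,0,0],"claw":1},{"slide":[-3,0,0],"angular":[0,0,0],"claw":1},{"slide":[-1,0,0],"angular":[0,0,0],"claw":1},{"slide":[0,0,0],"angular":[0,0,0],"claw":1},{"slide":[0,0,0],"angular":[0,0,0],"claw":1}]'
python3 look.py c
python3 -c "
import cv2,numpy as np
w,t,s=[cv2.imread(f'pics/c_{c}.png') for c in('wrist','top','side')]
c=lambda im,x,y,w,h,k:cv2.resize(im[y:y+h,x:x+w],None,fx=k,fy=k,interpolation=cv2.INTER_CUBIC)
a=c(w,180,0,160,192,3); b=np.vstack([c(t,160,155,53,48,6),c(s,225,100,53,48,6)])
cv2.imwrite('pics/m7.png',np.hstack([a,b]))"
```

```text
t: 12.18
tcp_pos: [0.5685, 0.3112, 0.2262]
tool_rot: [0.725, 0.689, -0.003, -0.001]
force: [0.7, 0.3, 0.1]
finger_gap: 0.798
gripper_force: 0.0
t: 13.02
tcp_pos: [0.5644, 0.1923, 0.3389]
tool_rot: [0.725, 0.688, 0.001, -0.0]
force: [-0.2, 0.2, -0.1]
finger_gap: 0.996
gripper_force: 0.0
```

View pics/m7.png

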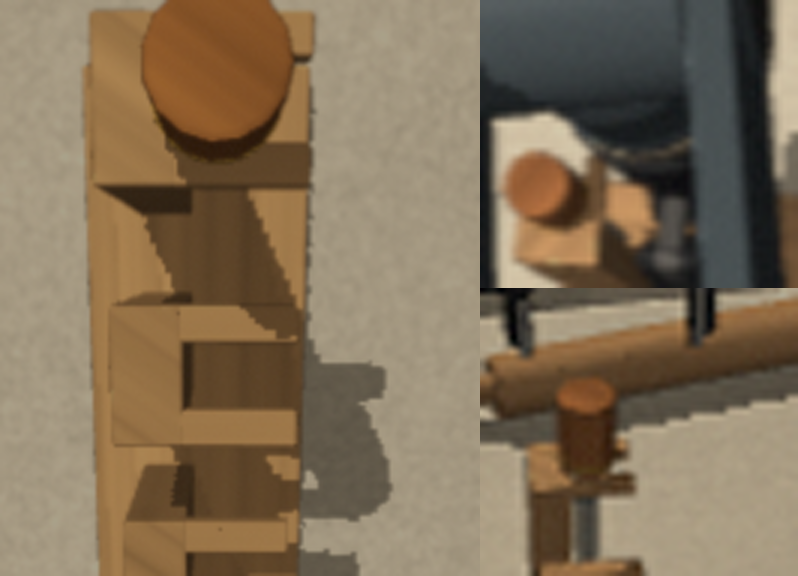

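The long punch hangs straight, well back in the slot, handle on both prongs. Next, the middle one.

```bash

python3 -m creep '[{"slide":[-1.5,-0.2,0],"angular":[0,0,0],"claw":1},{"slide":[-3.5,-0.5,0],"angular":[0,0,0],"claw":1},{"slide":[-3.5,-0.5,0],"angular":[0,0,0],"claw":1},{"slide":[-3.5,-0.5,0],"angular":[0,0,0],"claw":1},{"slide":[-3.5,-0.5,0],"angular":[0,0,0],"claw":1},{"slide":[-3.5,-0.5,0],"angular":[0,0,0],"claw":1},{"slide":[-3.5,-0.5,0],"angular":[0,0,0],"claw":1},{"slide":[-3.5,-0.5,0],"angular":[0,0,0],"claw":1},{"slide":[-3.5,-0.5,0],"angular":[0,0,0],"claw":1},{"slide":[-3.5,-0.5,0],"angular":[0,0,0],"claw":1}]'
python3 -m creep '[{"slide":[-3.5,-0.5,0],"angular":[0,0,0],"claw":1},{"slide":[-3.5,-0.5,0],"angular":[0,0,0],"claw":1},{"slide":[-3.5,-0.5,0],"angular":[0,0,0],"claw":1},{"slide":[-3.5,-0.5,0],"angular":[0,0,0],"claw":1},{"slide":[-3,-0.5,0],"angular":[0,0,-0.08],"claw":1},{"slide":[0,0,0],"angular":[0,0,-0.1],"claw":1},{"slide":[0,0,0],"angular":[0,0,-0.1],"claw":1},{"slide":[0,0,0],"angular":[0,0,-0.1],"claw":1},{"slide":[0,0,0],"angular":[0,0,-0.04],"claw":1},{"slide":[0,0,0],"angular":[0,0,0],"claw":1}]'
python3 -m creep '[{"slide":[0,0,0],"angular":[0,0,0],"claw":1},{"slide":[0,0,0],"angular":[0,0,0],"claw":1}]'
python3 go.py .4624 -.3212 .140 21.1
```

```text
t: 14.0
tcp_pos: [0.4996, -0.1365, 0.3384]
tool_rot: [0.724, 0.689, -0.0, 0.0]
force: [0.5, 0.1, -0.0]
finger_gap: 1.003
gripper_force: 0.0
t: 14.83
tcp_pos: [0.4665, -0.3036, 0.3381]
tool_rot: [0.565, 0.825, -0.0, -0.0]
force: [0.4, 0.3, -0.3]
finger_gap: 1.0
gripper_force: 0.0
t: 15.0
tcp_pos: [0.4667, -0.3034, 0.3382]
tool_rot: [0.566, 0.825, -0.0, -0.0]
force: [0.5, 0.1, -0.7]
finger_gap: 0.997
gripper_force: 0.0
turn [-0.0002 -0.0001  0.0004] slide after [-1.5028 -1.0411 19.8239] slide before [-1.505  -1.0379 19.8239]
```

```bash

python3 -m creep '[{"slide":[-1.5,-1.05,2],"angular":[0,0,0],"claw":1},{"slide":[0,0,3],"angular":[0,0,0],"claw":1},{"slide":[0,0,3],"angular":[0,0,0],"claw":1},{"slide":[0,0,3],"angular":[0,0,0],"claw":1},{"slide":[0,0,3],"angular":[0,0,0],"claw":1},{"slide":[0,0,2.8],"angular":[0,0,0],"claw":1},{"slide":[0,0,2],"angular":[0,0,0],"claw":1},{"slide":[0,0,1],"angular":[0,0,0],"claw":1},{"slide":[0,0,0],"angular":[0,0,0],"claw":1},{"slide":[0,0,0],"angular":[0,0,0],"claw":1}]' 40
python3 go.py .4624 -.3212 .140 21.1
python3 -m creep '[{"slide":[0,0,0],"angular":[0,0,0],"claw":-1},{"slide":[0,0,0],"angular":[0,0,0],"claw":-1},{"slide":[0,0,0],"angular":[0,0,0],"claw":-1},{"slide":[0,0,0],"angular":[0,0,0],"claw":-1},{"slide":[0,0,0],"angular":[0,0,0],"claw":-1},{"slide":[0,0,0],"angular":[0,0,0],"claw":-1},{"slide":[0,0,0],"angular":[0,0,0],"claw":-1},{"slide":[0,0,0],"angular":[0,0,0],"claw":-1}]' 40
```

```text
t: 15.83
tcp_pos: [0.4627, -0.3216, 0.1405]
tool_rot: [0.565, 0.825, -0.0, 0.0]
force: [-0.0, -0.3, 1.0]
finger_gap: 0.997
gripper_force: 0.0
turn [0.     0.0002 0.0007] slide after [ 0.0459 -0.011   0.053 ] slide before [ 0.0459 -0.011   0.053 ]
t: 16.5
tcp_pos: [0.463, -0.322, 0.1415]
tool_rot: [0.565, 0.825, -0.0, 0.001]
force: [1.1, -0.1, 6.8]
finger_gap: 0.412
gripper_force: 39.8
```

```bash

python3 -m creep '[{"slide":[0,0,-1],"angular":[0,0,0],"claw":-1},{"slide":[0,0,-2],"angular":[0,0,0],"claw":-1},{"slide":[0,0,-3.5],"angular":[0,0,0],"claw":-1},{"slide":[0,0,-3.5],"angular":[0,0,0],"claw":-1},{"slide":[0,0,-3.5],"angular":[0,0,0],"claw":-1},{"slide":[0,0,-3],"angular":[0,0,0],"claw":-1},{"slide":[0,0,-2],"angular":[0,0,0],"claw":-1},{"slide":[0,0,-0.5],"angular":[0,0,0],"claw":-1}]'
python3 -m creep '[{"slide":[1.6,1,0],"angular":[0,0,0],"claw":-1},{"slide":[3.2,2,0],"angular":[0,0,0],"claw":-1},{"slide":[3.2,2,0],"angular":[0,0,0],"claw":-1},{"slide":[3.2,2,0],"angular":[0,0,0],"claw":-1},{"slide":[3.2,2,0],"angular":[0,0,0],"claw":-1},{"slide":[3.2,2,0],"angular":[0,0,0],"claw":-1},{"slide":[3.2,2,0],"angular":[0,0,0],"claw":-1},{"slide":[3.2,2,0],"angular":[0,0,0],"claw":-1},{"slide":[3.2,2,0],"angular":[0,0,0],"claw":-1},{"slide":[3.2,2,0],"angular":[0,0,0],"claw":-1}]'
python3 -m creep '[{"slide":[3.2,2,0],"angular":[0,0,0.08],"claw":-1},{"slide":[3.1,2.2,0],"angular":[0,0,0.1],"claw":-1},{"slide":[2.8,2.2,0],"angular":[0,0,0.1],"claw":-1},{"slide":[1,1,0],"angular":[0,0,0.1],"claw":-1},{"slide":[0,0,0],"angular":[0,0,0.04],"claw":-1},{"slide":[0,0,0],"angular":[0,0,0],"claw":-1},{"slide":[0,0,0],"angular":[0,0,0],"claw":-1}]'
python3 go.py .5662 .2321 .32 -2.96
```

```text
t: 17.17
tcp_pos: [0.4635, -0.3226, 0.335]
tool_rot: [0.565, 0.825, -0.001, 0.004]
force: [-0.0, -0.2, -1.4]
finger_gap: 0.41
gripper_force: 40.2
t: 18.0
tcp_pos: [0.5288, 0.0326, 0.3289]
tool_rot: [0.565, 0.825, -0.001, -0.001]
force: [0.1, -0.3, -0.7]
finger_gap: 0.412
gripper_force: 40.2
t: 18.58
tcp_pos: [0.5737, 0.1463, 0.3288]
tool_rot: [0.724, 0.689, -0.001, -0.001]
force: [-0.0, -0.2, -0.2]
finger_gap: 0.411
gripper_force: 40.2
turn [-0.0034  0.0006  0.0023] slide after [ 8.5344 -1.1903  0.8758] slide before [ 8.5377 -1.1677  0.8745]
```

```bash

python3 -m creep '[{"slide":[2.5,-0.4,0.2],"angular":[0,0,0],"claw":-1},{"slide":[3,-0.4,0.2],"angular":[0,0,0],"claw":-1},{"slide":[2,-0.4,0.2],"angular":[0,0,0],"claw":-1},{"slide":[1,0,0.2],"angular":[0,0,0],"claw":-1},{"slide":[0,0,0],"angular":[0,0,0],"claw":-1},{"slide":[0,0,0],"angular":[0,0,0],"claw":-1},{"slide":[0,0,0],"angular":[0,0,0],"claw":-1}]'
python3 go.py .5662 .2321 .32 -2.96
cat > tip.py <<'E'
import sys
from ov import *
def tip(n,L):
    im=cv2.imread(f'pics/{n}_wrist.png').astype(int); s=pickle.load(open(n+'.pkl','rb')); C=cam("wrist",s); M=R.from_quat(s["tool_rot"]).as_matrix()
    g=((im[...,0]>=im[...,2]-12)&(im.sum(2)>150)&(im.sum(2)<480)).astype(np.uint8)
    g[:, :225]=0; g[:,280:]=0; g[230:]=0
    k,lab,st,_=cv2.connectedComponentsWithStats(g); b=1+np.argmax(st[1:,4]); print(n,"blob",st[b])
    r0=st[b,1]; cs=np.nonzero(lab[r0+10]==b)[0]; u=((cs.min()+cs.max())/2,r0-.5)
    o=M.T@(onz(C,u,s["tcp_pos"][2]-L)-s["tcp_pos"]); print("tip px",u,"width",len(cs),"tool mm",(o-[.007,0,0])*1e3)
for a in sys.argv[1:]: tip(a.split(':')[0],float(a.split(':')[1]))
E
python3 look.py d; python3 tip.py a:.163 d:.1315
```

```text
t: 19.17
tcp_pos: [0.5672, 0.2303, 0.3222]
tool_rot: [0.725, 0.689, -0.0, 0.0]
force: [0.1, -0.2, -0.9]
finger_gap: 0.406
gripper_force: 40.2
turn [-0.0002  0.001  -0.0003] slide after [ 0.178  -0.1104  0.2224] slide before [ 0.1782 -0.1105  0.2222]
a blob [261 198   1   1   1]Traceback (most recent call last):
  File "tip.py", line 10, in <module>
    for a in sys.argv[1:]: tip(a.split(':')[0],float(a.split(':')[1]))
                           ~~~^^^^^^^^^^^^^^^^^^^^^^^^^^^^^^^^^^^^^^^^
  File "tip.py", line 8, in tip
    r0=st[b,1]; cs=np.nonzero(lab[r0+10]==b)[0]; u=((cs.min()+cs.max())/2,r0-.5)
                                                     ~~~~~~^^
    return umr_minimum(a, axis, None, out, keepdims, initial, where)
ValueError: zero-size array to reduction operation minimum which has no identity
```

```bash
python3 -c "
import cv2
im=cv2.imread('pics/a_wrist.png')
for r in (155,158,161,163,166,175,190,200): print(r,[tuple(map(int,im[r,c])) for c in (240,246,252,258,266)])"
```

```text
155 [(58, 96, 130), (48, 78, 106), (46, 76, 103), (52, 87, 117), (87, 137, 178)]
158 [(60, 98, 132), (47, 78, 106), (46, 76, 103), (45, 75, 101), (83, 133, 173)]
161 [(63, 103, 138), (47, 78, 106), (55, 81, 106), (45, 74, 101), (82, 131, 170)]
163 [(66, 107, 143), (48, 79, 107), (90, 104, 111), (48, 74, 98), (81, 130, 170)]
166 [(70, 113, 150), (71, 87, 99), (92, 105, 111), (63, 75, 80), (79, 128, 166)]
175 [(76, 123, 161), (83, 96, 103), (93, 107, 114), (69, 80, 84), (80, 129, 168)]
190 [(28, 48, 66), (91, 104, 110), (94, 108, 114), (73, 84, 89), (46, 74, 101)]
200 [(50, 81, 111), (92, 106, 111), (93, 107, 114), (74, 86, 91), (47, 76, 104)]
```

Saturation (b/r > 0.75) separates the shank.

```bash
sed -i 's/g=((im.*/g=((im[...,0]>.72*im[...,2])\&(im.sum(2)>190)\&(im.sum(2)<360)).astype(np.uint8)/' tip.py; python3 tip.py a:.163 d:.1315
```

```text
a blob [243 162  20  47 731]
tip px (np.float64(252.5), np.float64(161.5)) width 14 tool mm [  0.1786   0.9071 163.0015]
d blob [243 169  19  39 617]
tip px (np.float64(253.0), np.float64(168.5)) width 15 tool mm [  1.1434   1.3428 131.4915]
```

```bash
python3 - <<'E'
from ov import *
s=pickle.load(open('d.pkl','rb'));C=cam("wrist",s);im=cv2.imread('pics/d_wrist.png')
p=np.array([.5474,.232,0,-.0517]); q=rackpts(p)[1]; print(proj(C,q).round(1).tolist())
for c in (266,272): print(c,[(r,int(im[r,c].sum())) for r in range(130,200)])
E
```

```text
[[215.2, 189.7], [278.1, 189.6], [278.4, 177.9], [239.4, 177.9], [239.1, 155.7], [278.9, 155.7], [279.2, 143.2], [213.6, 143.3]]
266 [(130, 222), (131, 225), (132, 225), (133, 223), (134, 225), (135, 223), (136, 226), (137, 228), (138, 228), (139, 226), (140, 224), (141, 219), (142, 179), (143, 178), (144, 215), (145, 228), (146, 231), (147, 229), (148, 232), (149, 263), (150, 357), (151, 372), (152, 388), (153, 396), (154, 382), (155, 271), (156, 231), (157, 230), (158, 229), (159, 232), (160, 228), (161, 233), (162, 229), (163, 231), (164, 230), (165, 233), (166, 232), (167, 232), (168, 233), (169, 235), (170, 234), (171, 234), (172, 237), (173, 237), (174, 238), (175, 242), (176, 268), (177, 308), (178, 382), (179, 390), (180, 389), (181, 390), (182, 369), (183, 255), (184, 232), (185, 232), (186, 230), (187, 231), (188, 231), (189, 219), (190, 236), (191, 236), (192, 237), (193, 236), (194, 239), (195, 237), (196, 240), (197, 240), (198, 237), (199, 240)]
272 [(130, 219), (131, 221), (132, 218), (133, 220), (134, 220), (135, 220), (136, 218), (137, 221), (138, 218), (139, 219), (140, 220), (141, 216), (142, 176), (143, 177), (144, 216), (145, 230), (146, 228), (147, 229), (148, 228), (149, 235), (150, 229), (151, 231), (152, 241), (153, 289), (154, 375), (155, 288), (156, 228), (157, 225), (158, 224), (159, 225), (160, 226), (161, 225), (162, 225), (163, 226), (164, 226), (165, 226), (166, 226), (167, 228), (168, 227), (169, 227), (170, 227), (171, 226), (172, 225), (173, 227), (174, 226), (175, 235), (176, 266), (177, 302), (178, 379), (179, 390), (180, 391), (181, 391), (182, 393), (183, 391), (184, 392), (185, 391), (186, 391), (187, 395), (188, 383), (189, 260), (190, 228), (191, 231), (192, 229), (193, 229), (194, 228), (195, 229), (196, 232), (197, 242), (198, 272), (199, 276)]
```

```bash

python3 -m creep '[{"slide":[0.03,-0.11,0.5],"angular":[0,0,0],"claw":-1},{"slide":[0,0,1],"angular":[0,0,0],"claw":-1},{"slide":[0,0,1],"angular":[0,0,0],"claw":-1},{"slide":[0,0,1],"angular":[0,0,0],"claw":-1},{"slide":[0,0,1],"angular":[0,0,0],"claw":-1},{"slide":[0,0,0.5],"angular":[0,0,0],"claw":-1},{"slide":[0,0,0],"angular":[0,0,0],"claw":-1}]'
python3 -m creep '[{"slide":[0,0,2],"angular":[0,0,0],"claw":-1},{"slide":[0,0,2.5],"angular":[0,0,0],"claw":-1},{"slide":[0,0,2.5],"angular":[0,0,0],"claw":-1},{"slide":[0,0,1.5],"angular":[0,0,0],"claw":-1},{"slide":[0,0,0.8],"angular":[0,0,0],"claw":-1},{"slide":[0,0,0.4],"angular":[0,0,0],"claw":-1},{"slide":[0,0,0],"angular":[0,0,0],"claw":-1},{"slide":[0,0,0],"angular":[0,0,0],"claw":-1}]'
python3 go.py .5662 .2306 .1665 -2.96
```

```text
t: 19.9
tcp_pos: [0.5648, 0.2318, 0.27]
tool_rot: [0.725, 0.689, -0.002, -0.001]
force: [1.3, 0.4, -0.8]
finger_gap: 0.41
gripper_force: 40.2
t: 20.57
tcp_pos: [0.5668, 0.2323, 0.1763]
tool_rot: [0.725, 0.689, 0.001, 0.001]
force: [0.5, 0.2, -1.7]
finger_gap: 0.407
gripper_force: 40.2
turn [ 0.0021 -0.0005  0.0008] slide after [-0.1733 -0.0546  0.9795] slide before [-0.1738 -0.0568  0.9793]
```

```bash

python3 -m creep '[{"slide":[-0.13,-0.03,0.2],"angular":[0,0,0],"claw":-1},{"slide":[0,0,0.2],"angular":[0,0,0],"claw":-1},{"slide":[0,0,0],"angular":[0,0,0],"claw":-1},{"slide":[0,0,0],"angular":[0,0,0],"claw":-1},{"slide":[0,0,0],"angular":[0,0,0],"claw":-1}]'
python3 look.py e; python3 go.py .5662 .2306 .1665 -2.96
```

```text
t: 20.98
tcp_pos: [0.5657, 0.2308, 0.1716]
tool_rot: [0.725, 0.689, 0.0, 0.0]
force: [-0.1, -0.0, -1.1]
finger_gap: 0.416
gripper_force: 40.2
turn [ 0.0003 -0.0001  0.0006] slide after [-0.0156  0.0551  0.4954] slide before [-0.0157  0.055   0.4954]
```

```bash

python3 -m creep '[{"slide":[0,0.03,0.2],"angular":[0,0,0],"claw":-1},{"slide":[0,0,0.15],"angular":[0,0,0],"claw":-1},{"slide":[0,0,0],"angular":[0,0,0],"claw":-1},{"slide":[0,0,0],"angular":[0,0,0],"claw":-1}]'
python3 -m creep '[{"slide":[0,0,0.1],"angular":[0,0,0],"claw":-1},{"slide":[0,0,0],"angular":[0,0,0],"claw":-1},{"slide":[0,0,0],"angular":[0,0,0],"claw":-1}]'
python3 -m creep '[{"slide":[0,0,0.1],"angular":[0,0,0],"claw":-1},{"slide":[0,0,0],"angular":[0,0,0],"claw":-1},{"slide":[0,0,0],"angular":[0,0,0],"claw":-1}]'
python3 -m creep '[{"slide":[0,0,0.1],"angular":[0,0,0],"claw":-1},{"slide":[0,0,0],"angular":[0,0,0],"claw":-1},{"slide":[0,0,0],"angular":[0,0,0],"claw":-1}]'
```

```text
t: 21.47
tcp_pos: [0.5657, 0.2307, 0.1675]
tool_rot: [0.725, 0.689, -0.0, -0.0]
force: [-1.0, 0.2, -1.2]
finger_gap: 0.415
gripper_force: 40.2
t: 21.72
tcp_pos: [0.5658, 0.2308, 0.1668]
tool_rot: [0.725, 0.689, -0.0, -0.0]
force: [-0.2, 0.1, -0.8]
finger_gap: 0.41
gripper_force: 40.2
t: 21.97
tcp_pos: [0.566, 0.2308, 0.1666]
tool_rot: [0.725, 0.689, 0.0, 0.0]
force: [-0.3, -0.0, 3.9]
finger_gap: 0.407
gripper_force: 40.5
t: 22.22
tcp_pos: [0.566, 0.2308, 0.1665]
tool_rot: [0.725, 0.689, 0.0, 0.0]
force: [-2.9, -1.6, 9.6]
finger_gap: 0.409
gripper_force: 41.1
```

```bash

python3 -m creep '[{"slide":[0,0,-0.25],"angular":[0,0,0],"claw":-1},{"slide":[0,0,0],"angular":[0,0,0],"claw":-0.1},{"slide":[0,0,0],"angular":[0,0,0],"claw":0.1},{"slide":[0,0,0],"angular":[0,0,0],"claw":0.3},{"slide":[0,0,0],"angular":[0,0,0],"claw":0.6},{"slide":[0,0,0],"angular":[0,0,0],"claw":0.6},{"slide":[0,0,0],"angular":[0,0,0],"claw":0.6},{"slide":[0,0,-1],"angular":[0,0,0],"claw":0.6},{"slide":[0,0,-2],"angular":[0,0,0],"claw":0.6}]'
python3 -m creep '[{"slide":[0,0,-3],"angular":[0,0,0],"claw":0.6},{"slide":[0,0,-3],"angular":[0,0,0],"claw":0.6},{"slide":[0,0,-3],"angular":[0,0,0],"claw":1},{"slide":[-2,-0.4,-2],"angular":[0,0,0],"claw":1},{"slide":[-3.5,-0.75,0],"angular":[0,0,0],"claw":1},{"slide":[-3.5,-0.75,0],"angular":[0,0,0],"claw":1},{"slide":[-3,-0.75,0],"angular":[0,0,0],"claw":1},{"slide":[0,0,0],"angular":[0,0,0],"claw":1}]'
python3 look.py f
python3 -m creep '[{"slide":[-3.5,-0.75,0],"angular":[0,0,0],"claw":1},{"slide":[-3.5,-0.75,0],"angular":[0,0,0],"claw":1},{"slide":[-3.5,-0.75,0],"angular":[0,0,0],"claw":1},{"slide":[-3.5,-0.75,0],"angular":[0,0,0],"claw":1},{"slide":[-3.5,-0.75,0],"angular":[0,0,0],"claw":1},{"slide":[-3.5,-0.75,0],"angular":[0,0,0],"claw":1},{"slide":[-3.5,-0.75,0],"angular":[0,0,-0.08],"claw":1},{"slide":[-3.5,-0.75,0],"angular":[0,0,-0.1],"claw":1},{"slide":[-2.5,-1,0],"angular":[0,0,-0.1],"claw":1},{"slide":[0,0,0],"angular":[0,0,-0.1],"claw":1}]'
python3 -m creep '[{"slide":[0,0,0],"angular":[0,0,-0.04],"claw":1},{"slide":[0,0,0],"angular":[0,0,0],"claw":1},{"slide":[0,0,0],"angular":[0,0,0],"claw":1}]'
python3 go.py .4371 -.2554 .110 21.1
python3 - <<'E'
from ov import *
# hanging check in side and top views: orange handle-top circle centres vs expected
for n in("side","top"):
    im=cv2.imread(f'pics/f_{n}.png'); C=cam(n)
    for y,z in((80,.235),(0,.205)):
        q=np.r_[np.array([.5453,.2278])+R.from_euler('z',-.051).as_matrix()[:2,:2]@[.020,y/1e3],z]; u=proj(C,q)[0]
        i,j=np.round(u).astype(int); h=cv2.cvtColor(im,cv2.COLOR_BGR2HSV)[j-14:j+15,i-14:i+15].astype(int)
        m=(h[...,0]<14)&(h[...,1]>120)&(h[...,2]>110); ys,xs=np.nonzero(m); print(n,y,u.round(1),"blob centre",xs.mean()+i-14 if len(xs) else None,ys.mean()+j-14 if len(xs) else None,len(xs))
E
```

```text
t: 22.97
tcp_pos: [0.564, 0.2303, 0.1955]
tool_rot: [0.725, 0.689, -0.003, -0.002]
force: [0.1, 0.1, 0.3]
finger_gap: 0.8
gripper_force: 0.0
t: 23.63
tcp_pos: [0.5317, 0.108, 0.3083]
tool_rot: [0.726, 0.687, -0.001, 0.001]
force: [-0.1, 0.9, -0.5]
finger_gap: 1.001
gripper_force: 0.0
t: 24.62
tcp_pos: [0.4559, -0.1952, 0.3076]
tool_rot: [0.581, 0.814, -0.001, 0.001]
force: [-1.0, 0.3, 0.5]
finger_gap: 1.0
gripper_force: 0.0
t: 24.87
tcp_pos: [0.456, -0.1904, 0.3074]
tool_rot: [0.565, 0.825, 0.0, 0.0]
force: [0.9, 0.0, -0.1]
finger_gap: 1.0
gripper_force: 0.0
turn [0.0004 0.     0.0009] slide after [-5.3813 -4.0985 19.7365] slide before [-5.3775 -4.1103 19.735 ]
side 80 [242.8 118. ] blob centre 242.0 119.5 8
side 0 [245.5 138.5] blob centre 244.6829268292683 137.85365853658536 41
top 80 [169.3 185.3] blob centre 169.22619047619048 185.41666666666666 84
top 0 [196.4 188.7] blob centre None None 0
```

Both hang where expected. Now the short one.

```bash

python3 -m creep '[{"slide":[-2.7,-2,0],"angular":[0,0,0],"claw":1},{"slide":[-2.7,-2.1,1.2],"angular":[0,0,0],"claw":1},{"slide":[0,0,3],"angular":[0,0,0],"claw":1},{"slide":[0,0,3.5],"angular":[0,0,0],"claw":1},{"slide":[0,0,3.5],"angular":[0,0,0],"claw":1},{"slide":[0,0,3.5],"angular":[0,0,0],"claw":1},{"slide":[0,0,3],"angular":[0,0,0],"claw":1},{"slide":[0,0,2],"angular":[0,0,0],"claw":1},{"slide":[0,0,0],"angular":[0,0,0],"claw":1},{"slide":[0,0,0],"angular":[0,0,0],"claw":1}]' 40
python3 go.py .4371 -.2554 .110 21.1
python3 -m creep '[{"slide":[0,0,0],"angular":[0,0,0],"claw":-1},{"slide":[0,0,0],"angular":[0,0,0],"claw":-1},{"slide":[0,0,0],"angular":[0,0,0],"claw":-1},{"slide":[0,0,0],"angular":[0,0,0],"claw":-1},{"slide":[0,0,0],"angular":[0,0,0],"claw":-1},{"slide":[0,0,0],"angular":[0,0,0],"claw":-1},{"slide":[0,0,0],"angular":[0,0,0],"claw":-1},{"slide":[0,0,0],"angular":[0,0,0],"claw":-1}]' 40
```

```text
t: 25.7
tcp_pos: [0.4367, -0.2553, 0.1097]
tool_rot: [0.565, 0.825, 0.0, -0.001]
force: [0.4, 0.8, 0.4]
finger_gap: 1.001
gripper_force: 0.0
turn [-0.0009 -0.002   0.0015] slide after [-0.0275  0.0323 -0.0339] slide before [-0.0275  0.0323 -0.034 ]
t: 26.37
tcp_pos: [0.4373, -0.2568, 0.1117]
tool_rot: [0.566, 0.825, -0.0, 0.002]
force: [1.0, 0.8, 5.4]
finger_gap: 0.408
gripper_force: 39.5
```

```bash

python3 -m creep '[{"slide":[0,0,-1],"angular":[0,0,0],"claw":-1},{"slide":[0,0,-2],"angular":[0,0,0],"claw":-1},{"slide":[0,0,-3.5],"angular":[0,0,0],"claw":-1},{"slide":[0,0,-3.5],"angular":[0,0,0],"claw":-1},{"slide":[0,0,-3.5],"angular":[0,0,0],"claw":-1},{"slide":[0,0,-2],"angular":[0,0,0],"claw":-1},{"slide":[0,0,-1],"angular":[0,0,0],"claw":-1}]'
python3 -m creep '[{"slide":[1.5,1.2,0],"angular":[0,0,0],"claw":-1},{"slide":[3,2.4,0],"angular":[0,0,0],"claw":-1},{"slide":[3,2.4,0],"angular":[0,0,0],"claw":-1},{"slide":[3,2.4,0],"angular":[0,0,0],"claw":-1},{"slide":[3,2.4,0],"angular":[0,0,0],"claw":-1},{"slide":[3,2.4,0],"angular":[0,0,0],"claw":-1},{"slide":[3,2.4,0],"angular":[0,0,0],"claw":-1},{"slide":[3,2.4,0],"angular":[0,0,0],"claw":-1},{"slide":[3,2.4,0],"angular":[0,0,0],"claw":-1},{"slide":[3,2.4,0],"angular":[0,0,0],"claw":-1}]'
python3 -m creep '[{"slide":[2,1.5,0],"angular":[0,0,0.08],"claw":-1},{"slide":[1,1,0],"angular":[0,0,0.1],"claw":-1},{"slide":[0,0,0],"angular":[0,0,0.1],"claw":-1},{"slide":[0,0,0],"angular":[0,0,0.1],"claw":-1},{"slide":[0,0,0],"angular":[0,0,0.04],"claw":-1},{"slide":[0,0,0],"angular":[0,0,0],"claw":-1},{"slide":[0,0,0],"angular":[0,0,0],"claw":-1}]'
python3 go.py .562 .1515 .26 -2.96
```

```text
t: 26.95
tcp_pos: [0.4373, -0.2571, 0.2796]
tool_rot: [0.565, 0.825, -0.001, 0.003]
force: [-0.1, -0.2, -0.6]
finger_gap: 0.413
gripper_force: 40.3
t: 27.78
tcp_pos: [0.5458, 0.0938, 0.2758]
tool_rot: [0.565, 0.825, -0.0, -0.0]
force: [-0.1, -0.8, -0.6]
finger_gap: 0.408
gripper_force: 40.3
t: 28.37
tcp_pos: [0.5593, 0.1283, 0.2756]
tool_rot: [0.724, 0.689, -0.0, -0.0]
force: [-0.9, 0.1, -1.1]
finger_gap: 0.409
gripper_force: 40.4
turn [-0.0004  0.0001  0.0019] slide after [2.3283 0.149  1.5568] slide before [2.3282 0.1541 1.5564]
```

```bash

python3 -m creep '[{"slide":[1.2,0.1,0.5],"angular":[0,0,0],"claw":-1},{"slide":[1.1,0.05,1],"angular":[0,0,0],"claw":-1},{"slide":[0,0,0],"angular":[0,0,0],"claw":-1},{"slide":[0,0,0],"angular":[0,0,0],"claw":-1},{"slide":[0,0,0],"angular":[0,0,0],"claw":-1},{"slide":[0,0,0],"angular":[0,0,0],"claw":-1}]'
python3 look.py g; python3 tip.py a:.163 d:.1315 g:.1017; python3 - <<'E'
from ov import *
s=pickle.load(open('g.pkl','rb'));C=cam("wrist",s);im=cv2.imread('pics/g_wrist.png').astype(int).sum(2)
print(s["tcp_pos"]); q=rackpts(np.array([.5474,.232,0,-.0517]))[2]; print(proj(C,q).round(1).tolist())
for c in (222,230,270,276): print(c,im[135:215,c].tolist())
for r in (172,176): print(r,im[r,205:290].tolist())
E
```

```text
t: 28.87
tcp_pos: [0.5625, 0.1513, 0.2603]
tool_rot: [0.725, 0.689, -0.0, 0.0]
force: [1.0, -0.1, -1.5]
finger_gap: 0.409
gripper_force: 40.3
a blob [243 162  20  47 731]
tip px (np.float64(252.5), np.float64(161.5)) width 14 tool mm [  0.1773   0.9072 163.0015]
d blob [243 169  19  39 617]
tip px (np.float64(253.0), np.float64(168.5)) width 15 tool mm [  1.1421   1.3429 131.4915]
g blob [242 178  38  33 583]
tip px (np.float64(253.0), np.float64(177.5)) width 17 tool mm [  1.3974   1.3073 101.6979]
[0.5625 0.1513 0.2603]
[[212.1, 201.5], [281.4, 201.5], [281.8, 188.7], [238.7, 188.7], [238.4, 164.4], [282.5, 164.4], [282.8, 150.7], [210.2, 150.6]]
222 [272, 256, 257, 255, 254, 252, 255, 254, 252, 251, 248, 246, 245, 247, 247, 267, 354, 358, 364, 366, 370, 371, 372, 372, 375, 375, 369, 367, 367, 363, 362, 357, 351, 341, 333, 323, 332, 339, 348, 353, 359, 363, 368, 372, 379, 386, 391, 389, 383, 376, 364, 351, 347, 351, 355, 359, 367, 371, 376, 381, 382, 383, 381, 382, 371, 374, 483, 493, 496, 496, 498, 497, 502, 502, 502, 506, 509, 509, 512, 515]
230 [250, 249, 248, 252, 252, 254, 257
[... 1336 characters left out ...]
 362, 347, 274, 143, 117, 130, 170, 223, 229, 227, 230, 228, 226, 225, 229, 230, 228, 226, 234, 234, 230, 226, 223, 225, 229, 231, 230, 229, 232, 234, 234, 238, 240, 245, 245, 237, 239, 238, 237, 238, 235, 233, 233, 234, 237, 236, 233, 237, 229, 267, 296, 301, 299, 298]
176 [375, 379, 379, 380, 395, 410, 407, 384, 389, 389, 392, 387, 381, 374, 373, 370, 367, 363, 359, 358, 354, 349, 345, 339, 333, 327, 322, 329, 334, 341, 349, 352, 341, 275, 141, 117, 146, 206, 226, 228, 230, 232, 229, 227, 228, 227, 231, 232, 233, 234, 234, 232, 227, 221, 219, 217, 217, 221, 228, 231, 234, 233, 241, 245, 245, 243, 240, 239, 239, 238, 240, 233, 231, 234, 234, 237, 241, 237, 237, 236, 264, 293, 298, 295, 295]
```

```bash

python3 -m creep '[{"slide":[-0.09,-0.08,0.5],"angular":[0,0,0],"claw":-1},{"slide":[0,0,1],"angular":[0,0,0],"claw":-1},{"slide":[0,0,0.5],"angular":[0,0,0],"claw":-1},{"slide":[0,0,0],"angular":[0,0,0],"claw":-1},{"slide":[0,0,0],"angular":[0,0,0],"claw":-1},{"slide":[0,0,0],"angular":[0,0,0],"claw":-1}]'
python3 go.py .5616 .1504 .1367 -2.96
```

```text
t: 29.52
tcp_pos: [0.5617, 0.1504, 0.2401]
tool_rot: [0.725, 0.689, -0.0, -0.0]
force: [0.0, -0.8, -0.9]
finger_gap: 0.411
gripper_force: 40.3
turn [-0.0002 -0.      0.0006] slide after [-0.0024 -0.0084 10.3448] slide before [-0.0024 -0.0063 10.3448]
```

```bash

python3 -m creep '[{"slide":[0,0,1.5],"angular":[0,0,0],"claw":-1},{"slide":[0,0,2],"angular":[0,0,0],"claw":-1},{"slide":[0,0,2],"angular":[0,0,0],"claw":-1},{"slide":[0,0,2],"angular":[0,0,0],"claw":-1},{"slide":[0,0,1.3],"angular":[0,0,0],"claw":-1},{"slide":[0,0,0.8],"angular":[0,0,0],"claw":-1},{"slide":[0,0,0.2],"angular":[0,0,0],"claw":-1},{"slide":[0,0,0],"angular":[0,0,0],"claw":-1},{"slide":[0,0,0],"angular":[0,0,0],"claw":-1},{"slide":[0,0,0],"angular":[0,0,0],"claw":-1}]'
python3 go.py .5616 .1504 .1367 -2.96
```

```text
t: 30.35
tcp_pos: [0.5626, 0.1505, 0.1435]
tool_rot: [0.725, 0.689, 0.001, 0.001]
force: [-0.4, 0.3, -2.5]
finger_gap: 0.405
gripper_force: 40.3
turn [ 0.0025 -0.0003  0.0007] slide after [-0.017  -0.0944  0.6758] slide before [-0.0171 -0.0961  0.6756]
```

```bash

python3 -m creep '[{"slide":[0,0,0.2],"angular":[0,0,0],"claw":-1},{"slide":[0,0,0.15],"angular":[0,0,0],"claw":-1},{"slide":[0,0,0],"angular":[0,0,0],"claw":-1},{"slide":[0,0,0],"angular":[0,0,0],"claw":-1}]'
python3 -m creep '[{"slide":[0,0,0.1],"angular":[0,0,0],"claw":-1},{"slide":[0,0,0],"angular":[0,0,0],"claw":-1},{"slide":[0,0,0],"angular":[0,0,0],"claw":-1}]'
python3 -m creep '[{"slide":[0,0,0.1],"angular":[0,0,0],"claw":-1},{"slide":[0,0,0],"angular":[0,0,0],"claw":-1},{"slide":[0,0,0],"angular":[0,0,0],"claw":-1}]'
```

```text
t: 30.68
tcp_pos: [0.5616, 0.1504, 0.1389]
tool_rot: [0.725, 0.689, 0.0, 0.0]
force: [0.6, 0.1, -1.6]
finger_gap: 0.409
gripper_force: 40.3
t: 30.93
tcp_pos: [0.5616, 0.1504, 0.1377]
tool_rot: [0.725, 0.689, -0.0, -0.0]
force: [-0.1, 0.8, -0.7]
finger_gap: 0.408
gripper_force: 40.3
t: 31.18
tcp_pos: [0.5618, 0.1504, 0.1369]
tool_rot: [0.725, 0.689, 0.0, 0.0]
force: [0.3, -0.1, -1.4]
finger_gap: 0.411
gripper_force: 40.4
```

```bash

python3 -m creep '[{"slide":[0,0,0.1],"angular":[0,0,0],"claw":-1},{"slide":[0,0,0],"angular":[0,0,0],"claw":-1},{"slide":[0,0,0],"angular":[0,0,0],"claw":-1}]'
python3 -m creep '[{"slide":[0,0,0.1],"angular":[0,0,0],"claw":-1},{"slide":[0,0,0],"angular":[0,0,0],"claw":-1},{"slide":[0,0,0],"angular":[0,0,0],"claw":-1}]'
```

```text
t: 31.43
tcp_pos: [0.5618, 0.1505, 0.1368]
tool_rot: [0.725, 0.689, 0.0, 0.0]
force: [-1.8, 0.5, 5.0]
finger_gap: 0.41
gripper_force: 40.8
t: 31.68
tcp_pos: [0.5618, 0.1505, 0.1367]
tool_rot: [0.725, 0.689, 0.0, 0.0]
force: [-1.8, -0.1, 9.6]
finger_gap: 0.409
gripper_force: 41.3
```

Seated. Release, retreat and take the final look.

```bash

python3 -m creep '[{"slide":[0,0,-0.25],"angular":[0,0,0],"claw":-1},{"slide":[0,0,0],"angular":[0,0,0],"claw":-0.1},{"slide":[0,0,0],"angular":[0,0,0],"claw":0.1},{"slide":[0,0,0],"angular":[0,0,0],"claw":0.3},{"slide":[0,0,0],"angular":[0,0,0],"claw":0.6},{"slide":[0,0,0],"angular":[0,0,0],"claw":0.6},{"slide":[0,0,0],"angular":[0,0,0],"claw":0.6},{"slide":[0,0,-1],"angular":[0,0,0],"claw":0.6},{"slide":[0,0,-2],"angular":[0,0,0],"claw":0.6}]'
python3 -m creep '[{"slide":[0,0,-3],"angular":[0,0,0],"claw":0.6},{"slide":[0,0,-3.5],"angular":[0,0,0],"claw":0.6},{"slide":[0,0,-3.5],"angular":[0,0,0],"claw":0.6},{"slide":[0,0,-3.5],"angular":[0,0,0],"claw":0.6},{"slide":[-2,0,-3.5],"angular":[0,0,0],"claw":0.6},{"slide":[-3,0,-2],"angular":[0,0,0],"claw":0.6},{"slide":[-1,0,0],"angular":[0,0,0],"claw":0.6},{"slide":[0,0,0],"angular":[0,0,0],"claw":0.6},{"slide":[0,0,0],"angular":[0,0,0],"claw":0.6}]'
python3 look.py j
python3 -m creep '[{"slide":[-3.5,-1,0],"angular":[0,0,0],"claw":0.6},{"slide":[-3.5,-1,0],"angular":[0,0,0],"claw":0.6},{"slide":[-3.5,-1,0],"angular":[0,0,0],"claw":0.6},{"slide":[-3.5,-1,0],"angular":[0,0,0],"claw":0.6},{"slide":[-3.5,-1,0],"angular":[0,0,0],"claw":0.6},{"slide":[-3.5,-1,0],"angular":[0,0,0],"claw":0.6},{"slide":[-3.5,0,0],"angular":[0,0,0],"claw":0.6},{"slide":[-3.5,0,0],"angular":[0,0,0],"claw":0.6},{"slide":[0,0,0],"angular":[0,0,0],"claw":0.6},{"slide":[0,0,0],"angular":[0,0,0],"claw":0.6}]'
python3 look.py k
python3 - <<'E'
import cv2,numpy as np
w=cv2.imread('pics/j_wrist.png'); t,s=[cv2.imread(f'pics/k_{c}.png') for c in('top','side')]
c=lambda im,x,y,w,h,k:cv2.resize(im[y:y+h,x:x+w],None,fx=k,fy=k,interpolation=cv2.INTER_CUBIC)
a=c(w,156,0,200,300,2); b=np.vstack([c(t,160,160,100,75,4),c(s,210,100,100,75,4)])
cv2.imwrite('pics/m8.png',np.hstack([a,b]))
# bystanders: change against the first pictures
for n in("top","side"):
    i0,i1=cv2.imread(f'pics/{n}0.png').astype(int),cv2.imread(f'pics/k_{n}.png').astype(int)
    for o,(u,v) in dict(top=dict(vase=(333,139),bowl=(265,133),jar=(160,253)),side=dict(vase=(341,264),bowl=(325,207),jar=(186,154)))[n].items():
        print(n,o,np.abs(i1-i0)[v-14:v+15,u-14:u+15].mean().round(2))
E
```

```text
t: 32.43
tcp_pos: [0.5597, 0.1502, 0.1657]
tool_rot: [0.725, 0.689, -0.002, -0.002]
force: [-0.3, -0.1, 0.5]
finger_gap: 0.803
gripper_force: 0.0
t: 33.18
tcp_pos: [0.5577, 0.0904, 0.3567]
tool_rot: [0.725, 0.688, -0.0, -0.001]
force: [-0.3, 0.2, -0.3]
finger_gap: 0.797
gripper_force: 0.0
t: 34.17
tcp_pos: [0.4842, -0.1868, 0.3559]
tool_rot: [0.726, 0.688, -0.0, -0.001]
force: [0.1, 1.3, 0.5]
finger_gap: 0.8
gripper_force: 0.0
top vase 13.26
top bowl 15.78
top jar 27.33
side vase 9.86
side bowl 13.95
side jar 15.77
```

View pics/m8.png

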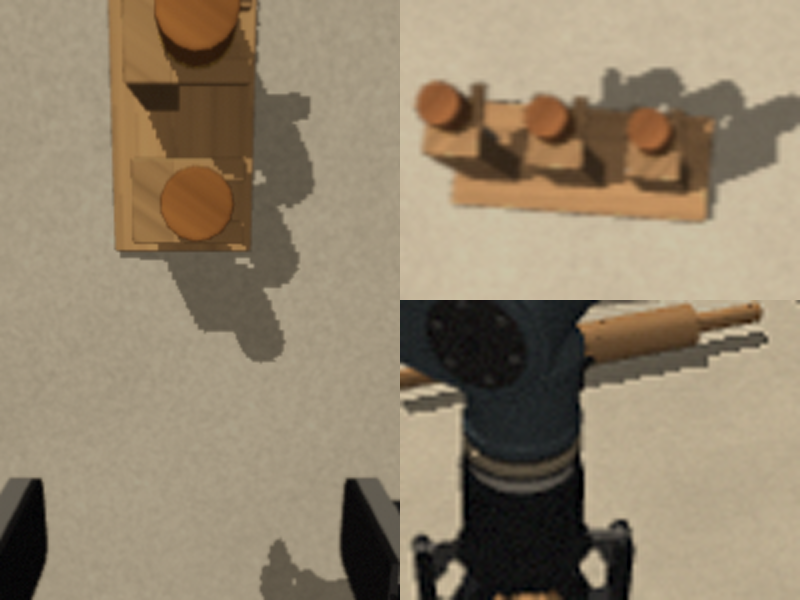

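Each of the three handles sits over its own fork: top panel (440,105), (548,118) and (650,130), with the wrist view showing the short handle central on both prongs. The pixel differences at the bystanders may be shading, so I check them for shift before handing in.

```bash
python3 - <<'E'
import cv2,numpy as np
from ov import *
for n,d in dict(top=dict(vase=(333,139),bowl=(265,133),jar=(160,253)),side=dict(vase=(341,264),bowl=(325,207),jar=(186,154))).items():
    i0,i1=cv2.imread(f'pics/{n}0.png'),cv2.imread(f'pics/k_{n}.png'); print(n,"table diff",np.abs(i0[280:300,180:200].astype(int)-i1[280:300,180:200]).mean(), i0.mean(),i1.mean())
    for o,(u,v) in d.items():
        m=cv2.matchTemplate(i1[v-22:v+23,u-22:u+23],i0[v-14:v+15,u-14:u+15],cv2.TM_CCOEFF_NORMED); _,mx,_,l=cv2.minMaxLoc(m); print(n,o,(l[0]-8,l[1]-8),round(mx,3))
# tilt/position of the short and middle hung punches: handle-top centres by wrist j / top k
E
```

```text
top table diff 19.113333333333333 111.13196309407552 116.30426703559027
top vase (0, 0) 1.0
top bowl (0, 0) 0.999
top jar (1, 0) 0.93
side table diff 10.000833333333333 99.30272928873698 108.34365336100261
side vase (0, 0) 0.999
side bowl (0, 0) 0.999
side jar (0, 0) 0.976
```

```bash
python3 -c "
from station import ticket; print(ticket.sign_off())"
```

```text
the job is handed in; nothing more can be done
None
```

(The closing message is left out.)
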